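# Load the griddle with corn and refit its dials

### The job

Get the electric griddle ready for roasting corn: first move the steel press down to the low edge of the sloping plate, along the drip trough, as a chock, and only then lay every cob from the tray on the plate uphill of it, across the slope side by side, and let it settle. The two dials were pulled off for washing: set one on each splined stem with its white pointer in line with the stem's red mark, turning it until the teeth mesh, and push it fully home. Last, with all the corn and both dials in place, turn each dial clockwise until its pointer stands at its red roast mark; leave the salt jar, turner and dish alone.

Things in the scene. Friction and masses are not known exactly. Their poses are not given: they have to be found in the camera images.
- griddle: black electric table griddle, 250 mm (x) by 450 mm (y), fixed, at a different place and yaw each start. Origin: centre of its underside; x away from the robot, y left. Cooking plate on the right; dark steel control panel (top 64 mm high) on the left end, y = 128 to 228 mm. A 30 mm wide drip trough with a lip 63 mm high runs along the robot's side of the plate; rims on its other sides are 72 to 75 mm high
- plate: dark nonstick cooking plate of the griddle, flat, 205 mm (x) by 350 mm (y). Origin: centre of its top face, about 62 mm above the counter; z is its normal, x points up the slope (away from the robot), y along the griddle. It slopes 0.045 rad: low edge at x = -102 mm along the drip trough. Corn rolls down it freely by itself
- press: steel grill press, 0.7 kg: base plate 170 mm (own x) by 50 mm (y) by 12 mm, over it on two posts a wooden bar handle along x, 110 mm long, 20 mm wide, from 41 to 59 mm above the underside. Origin: centre of the underside. It starts somewhere on the middle or upper part of the cooking plate
- tray: low aluminium tray on the counter, 290 by 200 mm, rim 18 mm high, floor 3 mm thick, fixed. Origin: centre of its underside. The corn lies in it in rows 85 mm apart along the tray's x, each cob along the tray's y
- cob1: yellow corn cob, stiff, rolls: diameter 45 mm over a middle length of 120 mm, 165 mm long overall, 0.2 kg. Origin: its centre, on its axis; own x runs along it, to the tip. May be absent
- cob2: a second, like cob1. May be absent
- cob3: a third, like cob1. May be absent
- dial1: black fluted round dial, 41 mm diameter, 30 mm high, 50 g, loose on the counter left of the griddle; grip it from above at any angle. Origin: centre of its underside; own x runs along the white pointer. Its bore, 18 mm deep from below, has six equal teeth: it meshes with a stem every 60 degrees (5 degrees of play each way), and rightly where its x points at that stem's mark. It fits either stem
- dial2: the second dial, exactly like dial1; either dial may go on either stem
- salt_jar: glass salt jar with steel cap, 64 mm diameter, 100 mm high, to be left alone
- turner: blue silicone turner, 260 mm long, lying on the counter, to be left alone
- dish: small aluminium dish, 110 mm diameter, 28 mm high, to be left alone
- stem_near (a joint): turn in rad of the thermostat stem nearer the robot (the griddle has two, one for each heating zone), clockwise seen from above, 0 to 2.8, stiff (0.05 N m), stays where left. At 0 its mark points along the griddle's x; 0 to 0.6 is the off arc (white dots on the panel); its red roast mark is at 1.5
- stem_far (a joint): the same for the stem farther from the robot
- axis_near (a point): where the near stem's upright axis meets the panel top (x -60, y 180 mm in the griddle frame); a fully home dial's origin lies here. Six teeth (18 mm across) rise to 11 mm above it, then a plain tapered pilot, 11 mm in diameter, to 17 mm, which enters the dial first and centres it. A dial resting unmeshed on the teeth stands 11 mm too high
- axis_far (a point): the same for the far stem (x 60, y 180 mm in the griddle frame)
- mark_near (a point): turns with the near stem: point 18 mm out from its axis in the direction of the red tooth and red line on the stem, 28 mm above the panel. When a dial is home and meshed the right way, its tip lies here
- mark_far (a point): the same for the far stem
- tip1 (a point): the pointer end of dial1, near its rim: 18 mm out along the dial's x, 28 mm above its underside
- tip2 (a point): the same for dial2
- roast_near (a point): fixed point above the panel, 18 mm out from the near stem's axis towards its red roast mark, 28 mm above the panel: where the tip of the dial on it must finally be
- roast_far (a point): the same for the far stem
Mind the look-alikes: they are no part of the job. What is shaped like the cob3 but green or turquoise is not meant. There is more than one size of the press; the job needs the largest.

How it is judged:
On the way, in this order (a step that is already met when the one before it is completed fails the run):
1. the press lies along the low edge of the plate and is let go, while no cob is on the griddle yet (x of press in the frame of plate between -0.115 and -0.058 m and y of press in the frame of plate between -0.095 and 0.095 m and z of press in the frame of plate between -0.006 and 0.006 m and angle between the x axis of press and the y axis of plate, either way round below 0.25 rad and contact force between the fingers and press below 0.1 N and height (world z) of each of cob1, cob2, cob3 below 0.055 m), for 0.2 s.
2. every cob lies at rest on the plate uphill of the press, and each stem has a dial fully home on it, pointer in line with the stem mark, both stems still off (below 0.9 rad) (x of press in the frame of plate between -0.115 and -0.05 m and y of press in the frame of plate between -0.095 and 0.095 m and z of press in the frame of plate between -0.006 and 0.006 m and angle between the x axis of press and the y axis of plate, either way round below 0.25 rad and x of cob1 in the frame of plate between -0.075 and 0.11 m and y of cob1 in the frame of plate between -0.1 and 0.1 m and z of cob1 in the frame of plate between 0.015 and 0.03 m and angle between the x axis of each of cob1, cob2, cob3 and the y axis of plate, either way round below 0.35 rad and linear speed of each of cob1, cob2, cob3 below 0.03 m/s and contact force between the fingers and cob1 below 0.1 N and x of cob2 in the frame of plate between -0.075 and 0.11 m and y of cob2 in the frame of plate between -0.1 and 0.1 m and z of cob2 in the frame of plate between 0.015 and 0.03 m and contact force between the fingers and cob2 below 0.1 N and x of cob3 in the frame of plate between -0.075 and 0.11 m and y of cob3 in the frame of plate between -0.1 and 0.1 m and z of cob3 in the frame of plate between 0.015 and 0.03 m and contact force between the fingers and cob3 below 0.1 N and ((horizontal distance between dial1 and axis_near below 0.0025 m and z of dial1 in the frame of axis_near between -0.003 and 0.003 m and angle between each of dial1, dial2's own z axis and vertical below 0.08 rad and horizontal distance between tip1 and mark_near below 0.007 m and horizontal distance between dial2 and axis_far below 0.0025 m and z of dial2 in the frame of axis_far between -0.003 and 0.003 m and horizontal distance between tip2 and mark_far below 0.007 m) or (horizontal distance between dial1 and axis_far below 0.0025 m and z of dial1 in the frame of axis_far between -0.003 and 0.003 m and angle between each of dial1, dial2's own z axis and vertical below 0.08 rad and horizontal distance between tip1 and mark_far below 0.007 m and horizontal distance between dial2 and axis_near below 0.0025 m and z of dial2 in the frame of axis_near between -0.003 and 0.003 m and horizontal distance between tip2 and mark_near below 0.007 m)) and value of joint each of stem_near, stem_far below 0.9 rad), for 0.2 s.
At the end, for the whole second after the job is handed in: Press flat along the low edge (centre within 5 cm of it, askew under 14 degrees, wholly on the plate); each cob lies still on the plate uphill of it, across the slope within 20 degrees; both dials home within 3 mm on the right tooth, pointers within 5 mm of the roast marks (x of press in the frame of plate between -0.115 and -0.05 m and y of press in the frame of plate between -0.095 and 0.095 m and z of press in the frame of plate between -0.006 and 0.006 m and angle between the x axis of press and the y axis of plate, either way round below 0.25 rad and x of cob1 in the frame of plate between -0.075 and 0.11 m and y of cob1 in the frame of plate between -0.1 and 0.1 m and z of cob1 in the frame of plate between 0.015 and 0.03 m and angle between the x axis of each of cob1, cob2, cob3 and the y axis of plate, either way round below 0.35 rad and linear speed of each of cob1, cob2, cob3 below 0.03 m/s and contact force between the fingers and cob1 below 0.1 N and x of cob2 in the frame of plate between -0.075 and 0.11 m and y of cob2 in the frame of plate between -0.1 and 0.1 m and z of cob2 in the frame of plate between 0.015 and 0.03 m and contact force between the fingers and cob2 below 0.1 N and x of cob3 in the frame of plate between -0.075 and 0.11 m and y of cob3 in the frame of plate between -0.1 and 0.1 m and z of cob3 in the frame of plate between 0.015 and 0.03 m and contact force between the fingers and cob3 below 0.1 N and ((horizontal distance between dial1 and axis_near below 0.0025 m and z of dial1 in the frame of axis_near between -0.003 and 0.003 m and angle between each of dial1, dial2's own z axis and vertical below 0.08 rad and horizontal distance between tip1 and mark_near below 0.007 m and horizontal distance between tip1 and roast_near below 0.005 m and value of joint stem_near between 1.2 and 1.8 rad and horizontal distance between dial2 and axis_far below 0.0025 m and z of dial2 in the frame of axis_far between -0.003 and 0.003 m and horizontal distance between tip2 and mark_far below 0.007 m and horizontal distance between tip2 and roast_far below 0.005 m and value of joint stem_far between 1.2 and 1.8 rad) or (horizontal distance between dial1 and axis_far below 0.0025 m and z of dial1 in the frame of axis_far between -0.003 and 0.003 m and angle between each of dial1, dial2's own z axis and vertical below 0.08 rad and horizontal distance between tip1 and mark_far below 0.007 m and horizontal distance between tip1 and roast_far below 0.005 m and value of joint stem_far between 1.2 and 1.8 rad and horizontal distance between dial2 and axis_near below 0.0025 m and z of dial2 in the frame of axis_near between -0.003 and 0.003 m and horizontal distance between tip2 and mark_near below 0.007 m and horizontal distance between tip2 and roast_near below 0.005 m and value of joint stem_near between 1.2 and 1.8 rad)) and linear speed of each of press, dial1, dial2 below 0.02 m/s); the robot touches nothing.
It fails at once if salt jar, turner or dish disturbed (distance of any of salt_jar, turner, dish from where it was at the start of the episode above 0.03 m or angle between salt_jar's own z axis and vertical above 0.5 rad).
Of cob1, cob2, cob3 only 1 to 3 are there at a start; the rules pass over those that are not, and their reading is None.
At some moment in a run one of dial1, dial2 may be knocked a few centimetres aside while the robot is not near it.
Once in a run the grip may slacken for a moment while it holds something.
It also fails if it takes over 210 s, if anything falls off the work surface, if the arm or the gripper's body presses on something with over 40 N, if the wrist force passes 120 N, or if a joint passes its speed limit or range.

### The arm

A 6-joint arm with a two-finger parallel gripper is mounted at the origin on the work surface. World frame = base frame: x ahead of the robot, y to its left, z up, the work surface at z = 0. Lengths are in m, angles in rad, forces in N, time in s.
With the tool pointing down it reaches from about 0.4 to 0.925 m from the base axis. Payload 3.4 kg.
Tool frame: the origin (TCP) lies at the very end of the fingers, on their centre line; the grasp point (between the pads) lies 19 mm behind it; z points along the fingers, y is the line along which they close (so a half turn about z gives the same grasp; the last joint's range is limited). The gripper opens to 85 mm and grips with 20 to 120 N. Pads are 22 mm wide; open, the fingers measure 114 mm over their backs; the gripper's body (76 mm by 85 mm) begins 54 mm behind the grasp point. The pads swing forward as they close: fully open they stand 13 mm farther back than shut.
Start: joints at [1.141, 0.307, 1.506, -0, 1.328, -0.073], TCP at [0.2, 0.539, 0.231] pointing down, gripper open.
Joint ranges: [-3.12, 3.12], [-1.05, 2.28], [0.14, 2.33], [-1.42, 4.57], [0.1, 2.73], [-2.68, 2.68]. Speed limits (rad/s): [2.57, 2.57, 3.14, 3.14, 3.14, 3.14].

### API

Orientations are given as a rotation vector (axis times angle).
In Python, from station import robot, optics gives the robot as it stands. The module is installed in compiled form; this text tells all that it offers.
- The arm moves only by the tool step_arm, never from a script. Its argument "commands" is a list of rows, each a list of 2 entries, a list of its own where there are three numbers: the shift along the world's x, y, z in mm, then the turn, a rotation vector about the world's x, y, z in rad. A call has exactly 8 rows; each row is the pose to reach, as a shift and turn from the pose commanded when the call began; what a row does not reach only later rows make up. A row lasts 1/8 s, in which the tool goes at most 62.5 mm and 10.7 degrees, less where a joint would pass 70% of its speed; a pose out of reach is approached as far as the arm can. A call with a gripper value outside its range is refused whole. "grip" is the finger opening in mm, from 0 to 85.4, set as the call begins (left out, the last holds). The fingers move at their own pace and stop on an object; "squeeze" is the grip in N (left out, the last holds). Time passes only in rows, so rows that repeat a pose let the fingers close, or fill a call up. It gives the time, the measured TCP pose, the force, the opening and the grip force at its end, in the units of the state.
- robot.read_state(): the state, without advancing time (a new reading comes with each control period).
- optics.get_image(name): name is "scene" or "top" or "wrist"; returns a dict with "pixels" (480x640x3 uint8, red, green, blue), "fx", "fy", "cx", "cy" (pixels), "k1" (the pictures are not rectified: a ray, as slopes to the right and down, at radius r is drawn at 1 + k1 r^2 times it, then the intrinsics apply), "rvec" (rotation vector, rad) and "tvec" (3), from world to camera coordinates, as OpenCV has them. Camera axes: x right, y down, z forward; pixel columns grow to the right and rows downward; lengths in m; the calibration is good to about 2 mm. A picture is of the moment at which its call begins. There is no depth.
- robot.close_job(): hands the job in; it is judged then, once.
The state is a dict: "time": time; "joints": joint angles; "joint_vel": joint speeds; "joint_torque": joint torques, N m; "eef_pos": TCP position; "eef_rot": TCP orientation; "wrist_force": force on the tool from outside, world axes, zero at the start; "wrist_torque": the same for the moment, N m; "gripper_width": opening from 0.0 (shut) to 1.0 (fully open); "gripper_force": force on a finger pad.
Only numpy, scipy, OpenCV 4.12 (cv2) and the standard library are available. Lean on these libraries where they do the work, as an engineer would, in place of code of your own. Each camera call takes 0.05 s, during which the arm holds its last target. There are 200 camera calls.

## Working session

There is one attempt and no reset: what is moved stays moved. The work goes in short steps, Python scripts to look and compute and a tool call to move; the robot and the scene stay as the last step left them, time stands still between calls to the robot, and variables do not carry over. Pictures are saved under pics/ and viewed, at most 16 in all, crops included, and the job is handed in when it is done.

Besides the shell and the picture viewer there is one more tool, called after "Emit:" as name(argument=value, ...), one argument or row to a line, values as JSON. step_arm: Moves the arm, as the interface text tells. Its arguments: {"type":"object","properties":{"commands":{"type":"array","items":{"type":"array"}},"grip":{"type":"number"},"squeeze":{"type":"number"}},"required":["commands"]}

```bash
mkdir -p pics
cat > h.py <<'E'
import numpy as np, cv2
from station import robot, optics
def shot(name,fn=None):
    d=optics.get_image(name)
    if fn: cv2.imwrite('pics/'+fn,cv2.cvtColor(d['pixels'],cv2.COLOR_RGB2BGR))
    return d
def cam(d):
    K=np.array([[d['fx'],0,d['cx']],[0,d['fy'],d['cy']],[0,0,1]]); D=np.array([d['k1'],0,0,0,0.])
    return K,D,np.array(d['rvec'],float),np.array(d['tvec'],float)
def px2w(d,uv,z):
    K,D,r,t=cam(d); uv=np.array(uv,float).reshape(-1,1,2)
    n=cv2.undistortPointsIter(uv,K,D,None,None,(3,50,1e-9)).reshape(-1,2)
    R=cv2.Rodrigues(r)[0]; C=-R.T@t
    ray=np.c_[n,np.ones(len(n))]@R
    z=np.broadcast_to(z,len(n))
    return C+ray*((z-C[2])/ray[:,2])[:,None]
def w2px(d,P):
    K,D,r,t=cam(d)
    return cv2.projectPoints(np.array(P,float).reshape(-1,1,3),r,t,K,D)[0].reshape(-1,2)
E
python3 - <<'E'
from h import *
a=shot('top','top1.png');b=shot('scene','scene1.png')
for d in(a,b):
    K,D,r,t=cam(d);R=cv2.Rodrigues(r)[0];print(d['fx'],d['k1'],(-R.T@t).round(3),R.round(2).tolist())
print(robot.read_state())
E
```

```text
480.4807049641221 0.017986765704276507 [ 0.382 -0.076  1.484] [[0.0, -1.0, 0.02], [-1.0, -0.0, -0.09], [0.09, -0.02, -1.0]]
523.3358397093085 -0.009187490904561684 [1.4   0.08  0.913] [[-0.19, 0.98, 0.0], [0.66, 0.13, -0.74], [-0.73, -0.14, -0.67]]
{'time': 0.1, 'joints': array([ 1.14152172e+00,  3.07463681e-01,  1.50759813e+00,  3.16023140e-05,
        1.32842985e+00, -7.35203396e-02]), 'joint_vel': array([-1.74905249e-04, -1.76004088e-03, -2.91395599e-03,  9.76133881e-04,
       -6.45104476e-04, -5.27808228e-05]), 'joint_torque': array([-6.33988002e-04, -4.58523023e+01, -2.52608353e+01, -1.83204925e-04,
        5.54196115e-03,  1.66274350e-05]), 'eef_pos': array([0.20001494, 0.53837686, 0.23047206]), 'eef_rot': array([-5.55797996e-01, -3.09152554e+00,  2.87673698e-03]), 'wrist_force': array([-0.40986913, -0.22855815,  0.7471375 ]), 'wrist_torque': array([-0.05234097,  0.03626812,  0.01127052]), 'gripper_force': 0.0, 'gripper_width': 1.0016366307365443}
```

View pics/top1.png

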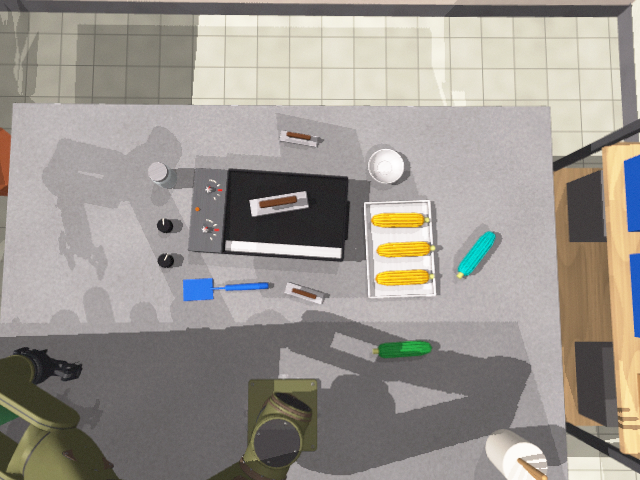

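View pics/scene1.png

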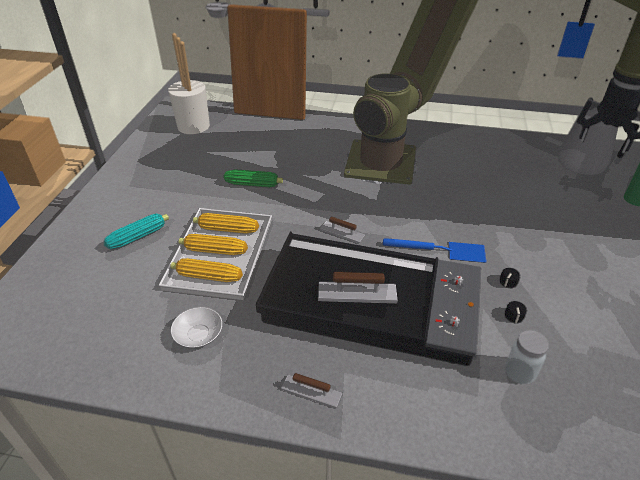

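Top view: the largest press is on the plate (279,204). Its look-alikes are the small presses at (299,138) and (304,293). There are three yellow cobs in the tray at (398,220), (404,250) and (402,278). Decoy cobs are turquoise (476,255) and green (404,348). The dials are at (165,226) and (166,261). One close crop to check the choice.

Run:
```python
from h import *
im=cv2.imread('pics/top1.png')[160:280,150:350]
cv2.imwrite('pics/crop1.png',cv2.resize(im,None,fx=4,fy=4,interpolation=cv2.INTER_CUBIC))
```

```text
(no output)
```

View pics/crop1.png

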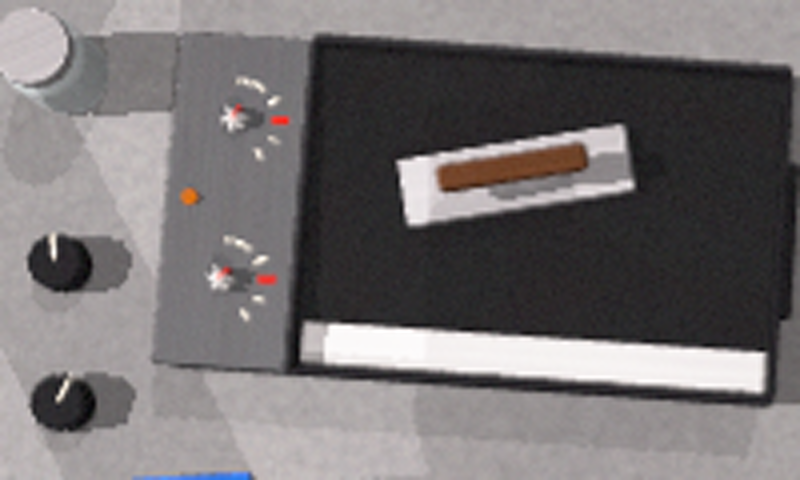

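```bash
cat > m1.py <<'E'
from h import *
from scipy.optimize import least_squares
d=shot('top')
f=lambda L:(np.array(L,float)+.5)/4-.5+[150,160]
G=np.array([[125,228,64],[-125,228,64],[125,-225,75],[-125,-225,70],[60,180,10+64],[-60,180,10+64]])/1e3
px=f([[183,33],[155,362],[792,68],[772,404],[233,118],[220,278]])
def W(p,G):
    c,s=np.cos(p[2]),np.sin(p[2]);return np.c_[p[0]+c*G[:,0]-s*G[:,1],p[1]+s*G[:,0]+c*G[:,1],G[:,2]]
r=least_squares(lambda p:(w2px(d,W(p,G))-px).ravel(),[.6,0,-.0],loss='soft_l1')
print('griddle',r.x.round(4),r.fun.reshape(-1,2).round(1).tolist())
P=px2w(d,f([[397,160],[626,124],[636,188],[409,228]]),.075);print('press',P.mean(0).round(4),np.linalg.norm(P[1]-P[0]),np.linalg.norm(P[3]-P[0]),P.round(3).tolist())
H=px2w(d,f([[437,177],[586,156]]),.062+.059);print('handle',H.round(3).tolist(),H.mean(0))
v=H[0]-H[1];print('handle dir yaw from y',-np.arctan2(v[0],v[1]))
print('stems',px2w(d,f([[233,118],[220,278]]),.075).round(4).tolist())
print('dials',px2w(d,f([[60,263],[63,403]]),.03).round(4).tolist(), 'ptr', px2w(d,f([[53,240],[68,380]]),.03).round(4).tolist())
T=px2w(d,[[365,203],[433,201],[368,297],[435,295]],.018);print('tray',T.round(3).tolist(),T.mean(0))
print('cobends',px2w(d,[[372,219],[429,220],[377,248],[434,250],[375,279],[431,277]],.025).round(3).tolist())
print('others', px2w(d,[[159,174]],.1).round(3),px2w(d,[[386,167]],.02).round(3),px2w(d,[[268,286],[184,280],[184,300],[214,288]],.01).round(3).tolist())
E
python3 m1.py
```

```text
griddle [ 0.5946  0.0416 -0.0632] [[0.1, -0.5], [-0.2, 0.4], [-1.0, 0.1], [-1.0, -0.3], [1.2, 0.1], [1.0, 0.2]]
press [0.624  0.0104 0.075 ] 0.17165184458485314 0.051634706603755486 [[0.635, 0.099, 0.075], [0.663, -0.07, 0.075], [0.615, -0.078, 0.075], [0.584, 0.09, 0.075]]
handle [[0.614, 0.065, 0.121], [0.63, -0.042, 0.121]] [0.62219978 0.01167996 0.121     ]
handle dir yaw from y 0.1456437015401807
stems [[0.6658, 0.2208, 0.075], [0.5466, 0.2278, 0.075]]
dials [[0.563, 0.3581, 0.03], [0.457, 0.3527, 0.03]] ptr [[0.5805, 0.3639, 0.03], [0.4743, 0.3495, 0.03]]
tray [[0.636, -0.252, 0.018], [0.643, -0.463, 0.018], [0.347, -0.258, 0.018], [0.353, -0.462, 0.018]] [ 0.49476214 -0.35888705  0.018     ]
cobends [[0.585, -0.272, 0.025], [0.582, -0.447, 0.025], [0.496, -0.286, 0.025], [0.49, -0.461, 0.025], [0.402, -0.279, 0.025], [0.408, -0.45, 0.025]]
others [[0.705 0.358 0.1  ]] [[ 0.749 -0.318  0.02 ]] [[0.38, 0.046, 0.01], [0.398, 0.301, 0.01], [0.338, 0.299, 0.01], [0.374, 0.209, 0.01]]
```

Emit:
step_arm(
  commands=[
    [[40,-50,0],[0,0,-0.1]],
    [[95,-120,0],[0,0,-0.24]],
    [[132,-165,0],[0,0,-0.38]],
    [[170,-212,0],[0,0,-0.52]],
    [[208,-260,0],[0,0,-0.66]],
    [[246,-307,0],[0,0,-0.8]],
    [[284,-355,0],[0,0,-0.94]],
    [[320,-400,0],[0,0,-1.07]],
  ],
  grip=60,
)

```text
time: 1.15
eef_pos: [0.5136, 0.1468, 0.2312]
eef_rot: [-2.06, -2.372, -0.0]
wrist_force: [0.8, 0.1, -0.4]
gripper_width: 0.704
gripper_force: 0.0
```

Emit:
step_arm(
  commands=[
    [[30,-38,0],[0,0,0]],
    [[60,-76,0],[0,0,0]],
    [[85,-105,0],[0,0,0]],
    [[102,-127,0],[0,0,0]],
    [[102,-127,0],[0,0,0]],
    [[102,-127,0],[0,0,0]],
    [[102,-127,0],[0,0,0]],
    [[102,-127,0],[0,0,0]],
  ],
)

```text
time: 2.15
eef_pos: [0.6141, 0.0225, 0.2315]
eef_rot: [-2.053, -2.378, -0.0]
wrist_force: [0.6, -0.1, 0.1]
gripper_width: 0.708
gripper_force: 0.0
```

```bash
cat >> h.py <<'E'
from scipy.spatial.transform import Rotation as Rn
def tool():
    s=robot.read_state(); R=Rn.from_rotvec(s['eef_rot']).as_matrix(); p=np.array(s['eef_pos'])
    return s,p,R,np.arctan2(R[1,1],R[0,1])
def st():
    s,p,R,y=tool(); print('t',round(s['time'],2),'p',(p*1e3).round(1),'yaw',round(y,3),'tilt',R[:,2].round(3),'F',np.round(s['wrist_force'],1),'w',round(s['gripper_width']*85.4,1),'gf',round(s['gripper_force'],1),'j',np.round(s['joints'],2))
    return s,p,R,y
def go(x,y,z,yaw=None):
    s,p,R,c=st(); dy=0 if yaw is None else (yaw-c+np.pi/2)%np.pi-np.pi/2
    print('shift mm',((np.array([x,y,z])-p)*1e3).round(1),'turn',round(dy,3))
E
python3 - <<'E'
from h import *
d=shot('wrist','w1.png'); go(.622,.0117,.2,.145)
K,D,r,t=cam(d);R=cv2.Rodrigues(r)[0];print((-R.T@t).round(3),R.round(2).tolist())
E
```

```text
t 2.2 p [614.2  22.4 231.6] yaw 0.146 tilt [ 0.  0. -1.] F [-0.1 -0.1  0. ] w 60.1 gf 0.0 j [-0.03  0.36  1.42  0.    1.36 -0.18]
shift mm [  7.8 -10.7 -31.6] turn -0.001
[0.602 0.105 0.374] [[0.99, 0.15, 0.0], [0.14, -0.94, 0.32], [0.05, -0.32, -0.95]]
```

View pics/w1.png

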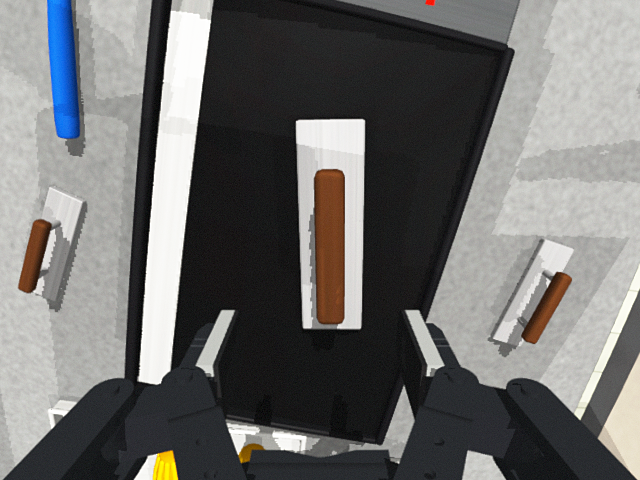

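Run:
```python
from h import *
d=shot('wrist')
g=np.array([.5946,.0416]);a=-.0632
def gf(P): 
    c,s=np.cos(a),np.sin(a); q=P[:,:2]-g; return np.c_[q@[c,s],q@[-s,c]].round(4).tolist()
print('trough edge',gf(px2w(d,[[211,20],[193,190],[172,380]],.0575)))
print('trough outer/lip',gf(px2w(d,[[168,20],[140,380]],.063)))
print('upper rim inner',gf(px2w(d,[[500,60],[378,430]],.070)),gf(px2w(d,[[511,50],[383,440]],.074)))
print('panel edge',gf(px2w(d,[[260,0],[500,48]],.07)))
H=px2w(d,[[330,171],[330,323]],.062+.059);print('handle',H.round(4).tolist(),H.mean(0))
P=px2w(d,[[296,120],[365,119],[360,328],[302,329]],.0755);print('press',P.round(4).tolist(),P.mean(0).round(4))
```

```text
trough edge [[-0.0836, 0.1038], [-0.0814, -0.0212], [-0.0823, -0.2079]]
trough outer/lip [[-0.112, 0.0975], [-0.1108, -0.2102]]
upper rim inner [[0.1212, 0.1196], [0.1195, -0.2139]] [[0.1252, 0.1269], [0.1259, -0.2213]]
panel edge [[-0.0495, 0.1209], [0.1187, 0.1272]]
handle [[0.6144, 0.0658, 0.121], [0.6309, -0.0405, 0.121]] [0.62264413 0.01266696 0.121     ]
press [[0.5873, 0.0911, 0.0755], [0.6355, 0.0989, 0.0755], [0.6618, -0.0678, 0.0755], [0.6136, -0.0757, 0.0755]] [0.6246 0.0116 0.0755]
```

Emit:
step_arm(
  commands=[
    [[9,-10,-20],[0,0,0.008]],
    [[9,-10,-45],[0,0,0.008]],
    [[9,-10,-70],[0,0,0.008]],
    [[9,-10,-95],[0,0,0.008]],
    [[9,-10,-115],[0,0,0.008]],
    [[9,-10,-130],[0,0,0.008]],
    [[9,-10,-138],[0,0,0.008]],
    [[9,-10,-138],[0,0,0.008]],
  ],
)

```text
time: 3.25
eef_pos: [0.6234, 0.0114, 0.0926]
eef_rot: [-2.045, -2.384, 0.001]
wrist_force: [0.1, 0.4, 0.6]
gripper_width: 0.703
gripper_force: 0.0
```

Emit:
step_arm(
  commands=[
    [[0,0,0],[0,0,0]],
    [[0,0,0],[0,0,0]],
    [[0,0,0],[0,0,0]],
    [[0,0,0],[0,0,0]],
    [[0,0,0],[0,0,0]],
    [[0,0,0],[0,0,0]],
    [[0,0,0],[0,0,0]],
    [[0,0,0],[0,0,0]],
  ],
  grip=0,
  squeeze=60,
)

```text
time: 4.25
eef_pos: [0.6239, 0.0115, 0.0945]
eef_rot: [2.044, 2.384, 0.001]
wrist_force: [-1.3, 0.4, 5.7]
gripper_width: 0.223
gripper_force: 59.3
```

```bash
python3 -c "
from h import *
st()"
```

```text
t 4.25 p [623.9  11.5  94.5] yaw 0.153 tilt [ 0.001 -0.    -1.   ] F [-1.3  0.4  5.7] w 19.0 gf 59.3 j [-0.05  0.5   1.57 -0.    1.07 -0.2 ]
```

Emit:
step_arm(
  commands=[
    [[0,0,6],[0,0,0]],
    [[0,0,14],[0,0,0]],
    [[-12,-2,15],[0,0,-0.03]],
    [[-30,-5,15],[0,0,-0.07]],
    [[-50,-8,15],[0,0,-0.12]],
    [[-70,-11,15],[0,0,-0.17]],
    [[-84,-14,15],[0,0,-0.21]],
    [[-89,-14,14],[0,0,-0.216]],
  ],
)

```text
time: 5.25
eef_pos: [0.5332, -0.0026, 0.1073]
eef_rot: [-2.291, -2.149, 0.001]
wrist_force: [-0.4, 0.8, -7.4]
gripper_width: 0.223
gripper_force: 59.1
```

Emit:
step_arm(
  commands=[
    [[0,0,0],[0,0,0]],
    [[0,0,0],[0,0,0]],
    [[0,0,-4],[0,0,0]],
    [[0,0,-8],[0,0,0]],
    [[0,0,-12],[0,0,0]],
    [[0,0,-16],[0,0,0]],
    [[0,0,-17],[0,0,0]],
    [[0,0,-17],[0,0,0]],
  ],
)

```text
time: 6.25
eef_pos: [0.5347, -0.0025, 0.0906]
eef_rot: [2.29, 2.15, 0.0]
wrist_force: [-0.8, -0.7, -2.0]
gripper_width: 0.226
gripper_force: 39.9
```

```bash
python3 -c "
from h import *
st();shot('top','top2.png');shot('scene','s2.png')
im=cv2.imread('pics/top2.png')[160:280,150:350];cv2.imwrite('pics/c2.png',cv2.resize(im,None,fx=4,fy=4))"
```

```text
t 6.25 p [534.7  -2.5  90.6] yaw -0.063 tilt [ 0. -0. -1.] F [-0.8 -0.7 -2. ] w 19.3 gf 39.9 j [-0.08  0.4   1.77 -0.    0.97 -0.02]
```

Emit:
step_arm(
  commands=[
    [[0,0,-1],[0,0,0]],
    [[0,0,-1],[0,0,0]],
    [[0,0,-1],[0,0,0]],
    [[0,0,-1],[0,0,0]],
    [[0,0,10],[0,0,0]],
    [[0,0,40],[0,0,0]],
    [[0,0,80],[0,0,0]],
    [[0,0,120],[0,0,0]],
  ],
  grip=50,
)

```text
time: 7.35
eef_pos: [0.5346, -0.0024, 0.2121]
eef_rot: [2.29, 2.15, 0.0]
wrist_force: [1.2, -0.5, 0.5]
gripper_width: 0.585
gripper_force: 0.0
```

Emit:
step_arm(
  commands=[
    [[5,-40,20],[0,0,0]],
    [[10,-95,30],[0,0,0]],
    [[15,-155,30],[0,0,0]],
    [[20,-215,30],[0,0,0]],
    [[25,-275,30],[0,0,0]],
    [[28,-320,30],[0,0,0.06]],
    [[28,-350,30],[0,0,0.06]],
    [[28,-360,30],[0,0,0.06]],
  ],
  grip=70,
)

```text
time: 8.35
eef_pos: [0.5624, -0.3643, 0.2406]
eef_rot: [2.227, 2.215, -0.0]
wrist_force: [0.1, -1.0, 0.7]
gripper_width: 0.818
gripper_force: 0.0
```

```bash
python3 -c "
from h import *
st();shot('wrist','w3.png');shot('top','top3.png')
im=cv2.imread('pics/top3.png')[160:300,210:440]
w=cv2.resize(cv2.imread('pics/w3.png'),(480,360));c=cv2.resize(im,None,fx=3,fy=3)
cv2.imwrite('pics/c3.png',c)
"
```

```text
t 8.35 p [ 562.4 -364.3  240.6] yaw -0.005 tilt [ 0. -0. -1.] F [ 0.1 -1.   0.7] w 69.9 gf 0.0 j [-0.64  0.43  1.28 -0.    1.43 -0.63]
```

View pics/c3.png

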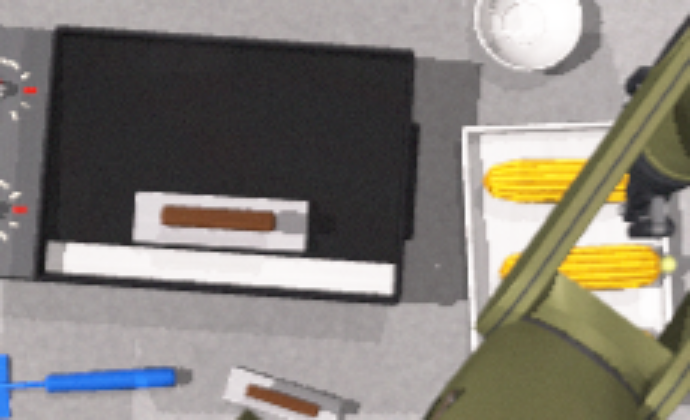

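View pics/w3.png

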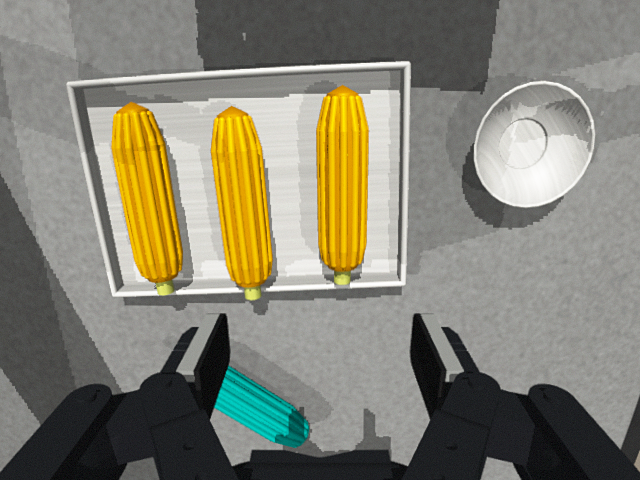

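```bash
cat > pl.py <<'E'
from h import *
PC=np.array([.6115,-.0076]);pa=-.0632
def toplate(P):
    P=np.atleast_2d(P);c,s=np.cos(pa),np.sin(pa);q=P[:,:2]-PC;return np.c_[q@[c,s],q@[-s,c]].round(4)
def fromplate(x,y):
    c,s=np.cos(pa),np.sin(pa);return PC+[c*x-s*y,s*x+c*y]
E
python3 - <<'E'
from pl import *
d=shot('wrist')
for n,e in (('L',[[133,106],[163,284]]),('M',[[232,110],[252,290]]),('R',[[343,90],[342,278]])):
    P=px2w(d,e,.0255);v=P[0]-P[1];print(n,P.round(4).tolist(),P.mean(0).round(4),np.linalg.norm(v).round(3),'closing yaw',round(np.arctan2(-v[0],v[1]),3))
t=shot('top')
P=px2w(t,(np.array([[136,192],[308,201],[305,251],[133,242]])+1)/3-.5+[210,160],.07)
print('press',toplate(P).tolist(),toplate(P).mean(0))
for x in(-.003,.043,.086): print(x,fromplate(x,0).round(4))
st()
E
```

```text
L [[0.4041, -0.2795, 0.0255], [0.4093, -0.4453, 0.0255]] [ 0.4067 -0.3624  0.0255] 0.166 closing yaw 0.032
M [[0.4889, -0.2844, 0.0255], [0.4963, -0.4518, 0.0255]] [ 0.4926 -0.3681  0.0255] 0.168 closing yaw 0.044
R [[0.5824, -0.2691, 0.0255], [0.5836, -0.4394, 0.0255]] [ 0.583  -0.3543  0.0255] 0.17 closing yaw 0.007
press [[-0.0536, 0.0849], [-0.0514, -0.085], [-0.1011, -0.0852], [-0.1032, 0.0841]] [-0.077325 -0.0003  ]
-0.003 [ 0.6085 -0.0074]
0.043 [ 0.6544 -0.0103]
0.086 [ 0.6973 -0.013 ]
t 8.55 p [ 562.6 -361.1  240.5] yaw -0.002 tilt [-0.     0.001 -1.   ] F [-0.9  0.1 -0.3] w 70.3 gf 0.0 j [-0.63  0.43  1.28  0.    1.43 -0.63]
```

Emit:
step_arm(
  commands=[
    [[20,7,-30],[0,0,0.01]],
    [[20,7,-80],[0,0,0.01]],
    [[20,7,-130],[0,0,0.01]],
    [[20,7,-175],[0,0,0.01]],
    [[20,7,-205],[0,0,0.01]],
    [[20,7,-225],[0,0,0.01]],
    [[20,7,-235],[0,0,0.01]],
    [[20,7,-235],[0,0,0.01]],
  ],
  grip=66,
)

```text
time: 9.55
eef_pos: [0.5827, -0.3542, 0.0052]
eef_rot: [-2.212, -2.23, 0.0]
wrist_force: [0.1, 0.2, 0.1]
gripper_width: 0.774
gripper_force: 0.0
```

Emit:
step_arm(
  commands=[
    [[0,0,0],[0,0,0]],
    [[0,0,0],[0,0,0]],
    [[0,0,0],[0,0,0]],
    [[0,0,0],[0,0,0]],
    [[0,0,0],[0,0,0]],
    [[0,0,5],[0,0,0]],
    [[0,0,15],[0,0,0]],
    [[0,0,30],[0,0,0]],
  ],
  grip=0,
  squeeze=50,
)

```text
time: 10.55
eef_pos: [0.582, -0.3552, 0.0353]
eef_rot: [-2.213, -2.228, 0.001]
wrist_force: [-0.3, -0.4, -2.0]
gripper_width: 0.512
gripper_force: 51.2
```

```bash
python3 -c "
from h import *
go(.6085,-.0074,.065,-.063)"
```

```text
t 10.55 p [ 582.  -355.2   35.3] yaw 0.007 tilt [-0.002  0.001 -1.   ] F [-0.3 -0.4 -2. ] w 43.7 gf 51.2 j [-0.61  0.63  1.48 -0.    1.03 -0.62]
shift mm [ 26.5 347.8  29.7] turn -0.07
```

Emit:
step_arm(
  commands=[
    [[0,0,40],[0,0,0]],
    [[0,0,85],[0,0,0]],
    [[2,30,110],[0,0,0]],
    [[8,80,115],[0,0,-0.02]],
    [[12,135,115],[0,0,-0.04]],
    [[16,190,115],[0,0,-0.05]],
    [[20,245,115],[0,0,-0.06]],
    [[23,295,115],[0,0,-0.07]],
  ],
)

```text
time: 11.55
eef_pos: [0.6057, -0.0586, 0.1514]
eef_rot: [2.29, 2.15, 0.001]
wrist_force: [0.8, -0.2, -1.8]
gripper_width: 0.51
gripper_force: 51.5
```

Emit:
step_arm(
  commands=[
    [[3,35,0],[0,0,0]],
    [[4,52,0],[0,0,0]],
    [[4,53,-20],[0,0,0]],
    [[4,53,-45],[0,0,0]],
    [[4,53,-65],[0,0,0]],
    [[4,53,-78],[0,0,0]],
    [[4,53,-83],[0,0,0]],
    [[4,53,-84],[0,0,0]],
  ],
)

```text
time: 12.55
eef_pos: [0.61, -0.0078, 0.0665]
eef_rot: [2.29, 2.15, 0.0]
wrist_force: [0.3, 0.5, -2.3]
gripper_width: 0.509
gripper_force: 51.5
```

```bash
python3 -c "
from h import *
go(.6085,-.0074,.065,-.063)"
```

```text
t 12.55 p [610.   -7.8  66.5] yaw -0.063 tilt [ 0. -0. -1.] F [ 0.3  0.5 -2.3] w 43.5 gf 51.5 j [-0.08  0.51  1.63 -0.    1.   -0.02]
shift mm [-1.5  0.4 -1.5] turn 0.0
```

Emit:
step_arm(
  commands=[
    [[-4,0,-2],[0,0,0]],
    [[-6,0,-2],[0,0,0]],
    [[-6,0,-3],[0,0,0]],
    [[-6,0,-3],[0,0,0]],
    [[-6,0,-3],[0,0,0]],
    [[-6,0,-3],[0,0,0]],
    [[-6,0,-3],[0,0,0]],
    [[-6,0,-3],[0,0,0]],
  ],
)

```text
time: 13.55
eef_pos: [0.6051, -0.0076, 0.0657]
eef_rot: [2.288, 2.148, 0.004]
wrist_force: [0.9, -0.5, 9.1]
gripper_width: 0.514
gripper_force: 52.7
```

Emit:
step_arm(
  commands=[
    [[0,0,0],[0,0,0]],
    [[0,0,0],[0,0,0]],
    [[0,0,0],[0,0,0]],
    [[0,0,0],[0,0,0]],
    [[0,0,20],[0,0,0]],
    [[0,0,60],[0,0,0]],
    [[0,0,110],[0,0,0]],
    [[0,0,150],[0,0,0]],
  ],
  grip=58,
)

```text
time: 14.55
eef_pos: [0.6028, -0.0073, 0.2144]
eef_rot: [-2.289, -2.15, 0.002]
wrist_force: [0.4, 0.3, 0.4]
gripper_width: 0.679
gripper_force: 0.0
```

Emit:
step_arm(
  commands=[
    [[-15,-50,5],[0,0,0.02]],
    [[-32,-105,10],[0,0,0.04]],
    [[-49,-160,10],[0,0,0.06]],
    [[-66,-215,10],[0,0,0.08]],
    [[-83,-270,10],[0,0,0.1]],
    [[-100,-325,10],[0,0,0.107]],
    [[-110,-355,10],[0,0,0.107]],
    [[-111,-360,10],[0,0,0.107]],
  ],
  grip=66,
)

```text
time: 15.55
eef_pos: [0.4909, -0.3689, 0.2223]
eef_rot: [-2.174, -2.264, 0.001]
wrist_force: [-0.4, -0.3, 0.3]
gripper_width: 0.771
gripper_force: 0.0
```

Run:
```python
from pl import *
go(.4926,-.3681,.005,.044);shot('top','t4.png')
im=cv2.imread('pics/t4.png')[160:300,210:440]; cv2.imwrite('pics/c4.png',cv2.resize(im,None,fx=3,fy=3))
h=cv2.cvtColor(im,cv2.COLOR_BGR2HSV);m=cv2.inRange(h,(15,120,80),(35,255,255));m[:,140:]=0
ys,xs=np.nonzero(m);print(len(xs),xs.mean()+210,ys.mean()+160)
if len(xs):
    (c,(a,b),an)=cv2.minAreaRect(np.c_[xs,ys].astype(np.float32));print(c,a,b,an)
    print(toplate(px2w(shot('top'),[[xs.mean()+210,ys.mean()+160]],.085)))
```

```text
t 15.55 p [ 490.9 -368.9  222.3] yaw 0.041 tilt [-0.002  0.001 -1.   ] F [-0.4 -0.3  0.3] w 65.8 gf 0.0 j [-0.71  0.37  1.43 -0.    1.34 -0.75]
shift mm [   1.7    0.8 -217.3] turn 0.003
808 282.3774752475248 217.57673267326732
(71.56420135498047, 57.47276306152344) 55.32954025268555 15.469816207885742 3.5763344764709473
[[-0.0317  0.005 ]]
```

Emit:
step_arm(
  commands=[
    [[2,1,-30],[0,0,0.003]],
    [[2,1,-80],[0,0,0.003]],
    [[2,1,-130],[0,0,0.003]],
    [[2,1,-170],[0,0,0.003]],
    [[2,1,-195],[0,0,0.003]],
    [[2,1,-210],[0,0,0.003]],
    [[2,1,-217],[0,0,0.003]],
    [[2,1,-217],[0,0,0.003]],
  ],
)

```text
time: 16.65
eef_pos: [0.4951, -0.3662, 0.0066]
eef_rot: [2.168, 2.273, 0.0]
wrist_force: [-1.3, 0.5, -0.2]
gripper_width: 0.774
gripper_force: 0.0
```

Emit:
step_arm(
  commands=[
    [[0,0,0],[0,0,0]],
    [[0,0,0],[0,0,0]],
    [[0,0,0],[0,0,0]],
    [[0,0,0],[0,0,0]],
    [[0,0,0],[0,0,0]],
    [[0,0,5],[0,0,0]],
    [[0,0,15],[0,0,0]],
    [[0,0,30],[0,0,0]],
  ],
  grip=0,
)

```text
time: 17.65
eef_pos: [0.4943, -0.3662, 0.0366]
eef_rot: [-2.168, -2.272, 0.0]
wrist_force: [-0.3, -0.3, -2.5]
gripper_width: 0.512
gripper_force: 51.1
```

Emit:
step_arm(
  commands=[
    [[0,0,40],[0,0,0]],
    [[0,0,85],[0,0,0]],
    [[5,20,120],[0,0,0]],
    [[25,70,130],[0,0,-0.02]],
    [[50,120,130],[0,0,-0.04]],
    [[80,170,130],[0,0,-0.07]],
    [[105,220,130],[0,0,-0.09]],
    [[130,270,130],[0,0,-0.107]],
  ],
)

```text
time: 18.65
eef_pos: [0.6254, -0.0948, 0.1674]
eef_rot: [2.287, 2.152, 0.001]
wrist_force: [0.6, -0.9, -1.3]
gripper_width: 0.515
gripper_force: 51.3
```

```bash
python3 -c "
from h import *
go(.6494,-.01,.068,-.063)"
```

```text
t 18.65 p [625.4 -94.8 167.4] yaw -0.061 tilt [ 0.001 -0.    -1.   ] F [ 0.6 -0.9 -1.3] w 44.0 gf 51.3 j [-0.22  0.44  1.47 -0.    1.24 -0.16]
shift mm [ 24.   84.8 -99.4] turn -0.002
```

Emit:
step_arm(
  commands=[
    [[12,40,0],[0,0,0]],
    [[24,80,0],[0,0,0]],
    [[24,85,-20],[0,0,0]],
    [[24,85,-50],[0,0,0]],
    [[24,85,-75],[0,0,0]],
    [[24,85,-90],[0,0,0]],
    [[24,85,-97],[0,0,0]],
    [[24,85,-98],[0,0,0]],
  ],
)

```text
time: 19.65
eef_pos: [0.6492, -0.0116, 0.0688]
eef_rot: [2.287, 2.153, 0.001]
wrist_force: [0.1, 0.6, -1.4]
gripper_width: 0.509
gripper_force: 51.4
```

Emit:
step_arm(
  commands=[
    [[0,0,-1],[0,0,0]],
    [[0,0,-1],[0,0,0]],
    [[0,0,-1],[0,0,0]],
    [[0,0,-1],[0,0,0]],
    [[0,0,20],[0,0,0]],
    [[0,0,60],[0,0,0]],
    [[0,0,110],[0,0,0]],
    [[0,0,150],[0,0,0]],
  ],
  grip=56,
)

```text
time: 20.65
eef_pos: [0.649, -0.0115, 0.2205]
eef_rot: [2.286, 2.153, 0.002]
wrist_force: [1.0, 0.1, 0.2]
gripper_width: 0.651
gripper_force: 0.0
```

Emit:
step_arm(
  commands=[
    [[-37,-45,5],[0,0,0.02]],
    [[-74,-90,5],[0,0,0.04]],
    [[-111,-135,5],[0,0,0.06]],
    [[-148,-180,5],[0,0,0.08]],
    [[-180,-225,5],[0,0,0.095]],
    [[-210,-270,5],[0,0,0.095]],
    [[-235,-315,5],[0,0,0.095]],
    [[-243,-350,5],[0,0,0.095]],
  ],
  grip=66,
)

```text
time: 21.65
eef_pos: [0.4039, -0.363, 0.2236]
eef_rot: [2.184, 2.258, -0.001]
wrist_force: [0.5, 0.6, 0.2]
gripper_width: 0.774
gripper_force: 0.0
```

Run:
```python
from pl import *
go(.4067,-.3624,.005,.032);t=shot('top','t5.png')
im=cv2.imread('pics/t5.png')[160:300,210:440]
h=cv2.cvtColor(im,cv2.COLOR_BGR2HSV);m=cv2.inRange(h,(15,120,80),(35,255,255));m[:,140:]=0
n,l,s,c=cv2.connectedComponentsWithStats(m)
for i in range(1,n):
  if s[i,4]>100: print(s[i],toplate(px2w(t,[c[i]+[210,160]],.085)))
```

```text
t 21.65 p [ 403.9 -363.   223.6] yaw 0.033 tilt [-0. -0. -1.] F [0.5 0.6 0.2] w 66.1 gf 0.0 j [-0.81  0.27  1.58 -0.    1.29 -0.84]
shift mm [   2.8    0.6 -218.6] turn -0.001
[  44   34   59   33 1603] [[-0.0094  0.0022]]
```

Emit:
step_arm(
  commands=[
    [[3,1,-30],[0,0,0]],
    [[3,1,-80],[0,0,0]],
    [[3,1,-130],[0,0,0]],
    [[3,1,-170],[0,0,0]],
    [[3,1,-195],[0,0,0]],
    [[3,1,-210],[0,0,0]],
    [[3,1,-217],[0,0,0]],
    [[3,1,-217],[0,0,0]],
  ],
)

```text
time: 22.7
eef_pos: [0.409, -0.3607, 0.0066]
eef_rot: [2.182, 2.26, 0.0]
wrist_force: [0.7, 0.5, -0.6]
gripper_width: 0.771
gripper_force: 0.0
```

Emit:
step_arm(
  commands=[
    [[0,0,0],[0,0,0]],
    [[0,0,0],[0,0,0]],
    [[0,0,0],[0,0,0]],
    [[0,0,0],[0,0,0]],
    [[0,0,0],[0,0,0]],
    [[0,0,5],[0,0,0]],
    [[0,0,15],[0,0,0]],
    [[0,0,30],[0,0,0]],
  ],
  grip=0,
)

```text
time: 23.7
eef_pos: [0.4083, -0.3601, 0.0367]
eef_rot: [-2.181, -2.259, -0.0]
wrist_force: [0.4, -0.8, -2.7]
gripper_width: 0.509
gripper_force: 51.2
```

Emit:
step_arm(
  commands=[
    [[0,0,40],[0,0,0]],
    [[0,0,85],[0,0,0]],
    [[15,20,120],[0,0,0]],
    [[55,60,135],[0,0,-0.02]],
    [[95,100,135],[0,0,-0.04]],
    [[135,145,135],[0,0,-0.06]],
    [[175,190,135],[0,0,-0.08]],
    [[215,235,135],[0,0,-0.095]],
  ],
)

```text
time: 24.7
eef_pos: [0.6246, -0.1239, 0.1724]
eef_rot: [2.287, 2.153, 0.0]
wrist_force: [0.6, -0.3, -2.1]
gripper_width: 0.51
gripper_force: 51.6
```

```bash
python3 -c "
from h import *
go(.6933,-.0128,.0705,-.063)"
```

```text
t 24.7 p [ 624.6 -123.9  172.4] yaw -0.061 tilt [ 0.001 -0.    -1.   ] F [ 0.6 -0.3 -2.1] w 43.5 gf 51.6 j [-0.26  0.44  1.45 -0.    1.25 -0.2 ]
shift mm [  68.7  111.1 -101.9] turn -0.002
```

Emit:
step_arm(
  commands=[
    [[30,50,0],[0,0,0]],
    [[60,100,0],[0,0,0]],
    [[67,111,-15],[0,0,0]],
    [[67,111,-45],[0,0,0]],
    [[67,111,-75],[0,0,0]],
    [[67,111,-92],[0,0,0]],
    [[67,111,-99],[0,0,0]],
    [[67,111,-100],[0,0,0]],
  ],
)

```text
time: 25.7
eef_pos: [0.6899, -0.0149, 0.0731]
eef_rot: [-2.287, -2.153, 0.001]
wrist_force: [-5.5, -0.1, 8.0]
gripper_width: 0.511
gripper_force: 59.2
```

Emit:
step_arm(
  commands=[
    [[0,0,-1],[0,0,0]],
    [[0,0,-1],[0,0,0]],
    [[0,0,-1],[0,0,0]],
    [[0,0,-1],[0,0,0]],
    [[0,0,20],[0,0,0]],
    [[0,0,60],[0,0,0]],
    [[0,0,110],[0,0,0]],
    [[0,0,150],[0,0,0]],
  ],
  grip=56,
)

```text
time: 26.7
eef_pos: [0.6911, -0.0144, 0.2233]
eef_rot: [2.286, 2.153, 0.002]
wrist_force: [0.0, 0.1, -0.1]
gripper_width: 0.653
gripper_force: 0.0
```

Emit:
step_arm(
  commands=[
    [[-15,50,10],[0,0,0]],
    [[-30,100,20],[0,0,0]],
    [[-45,150,20],[0,0,0]],
    [[-60,200,20],[0,0,0]],
    [[-75,250,20],[0,0,0]],
    [[-90,280,20],[0,0,0]],
    [[-100,290,20],[0,0,0]],
    [[-100,290,20],[0,0,0]],
  ],
  grip=66,
)

```text
time: 27.7
eef_pos: [0.5901, 0.2755, 0.2413]
eef_rot: [2.285, 2.155, -0.001]
wrist_force: [0.2, 0.0, -0.1]
gripper_width: 0.772
gripper_force: 0.0
```

Run:
```python
from pl import *
st();t=shot('top','t6.png');w=shot('wrist','w6.png')
im=cv2.imread('pics/t6.png')[160:300,140:370]
cv2.imwrite('pics/c6.png',cv2.resize(im,None,fx=3,fy=3,interpolation=cv2.INTER_CUBIC))
```

```text
t 27.7 p [590.1 275.5 241.3] yaw -0.059 tilt [-0.    -0.001 -1.   ] F [ 0.2  0.  -0.1] w 66.0 gf 0.0 j [ 0.37  0.41  1.32 -0.    1.41  0.43]
```

View pics/c6.png

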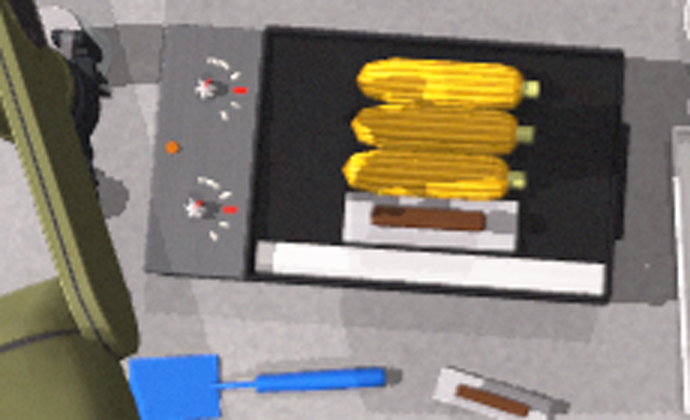

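View pics/w6.png

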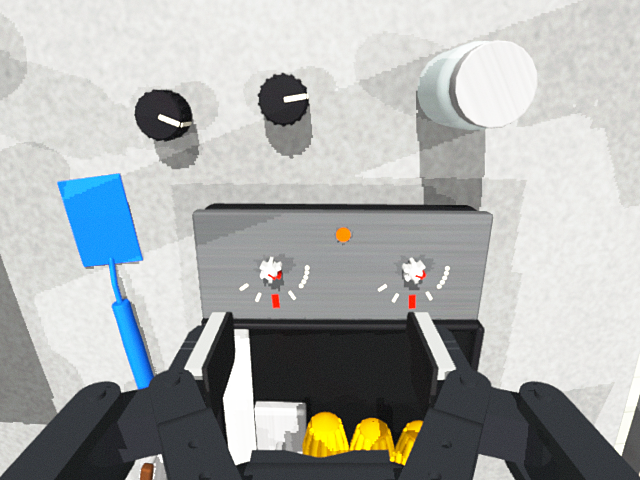

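Run:
```python
import cv2
im=cv2.imread('pics/w6.png')
r=lambda a,f:cv2.resize(a,None,fx=f,fy=f,interpolation=cv2.INTER_CUBIC)
A=r(im[240:310,230:330],4);B=r(im[240:310,370:470],4);C=r(im[70:140,125:225],4);D=r(im[70:140,235:335],4)
cv2.imwrite('pics/c7.png',cv2.vconcat([cv2.hconcat([A,B]),cv2.hconcat([C,D])]))
```

View pics/c7.png

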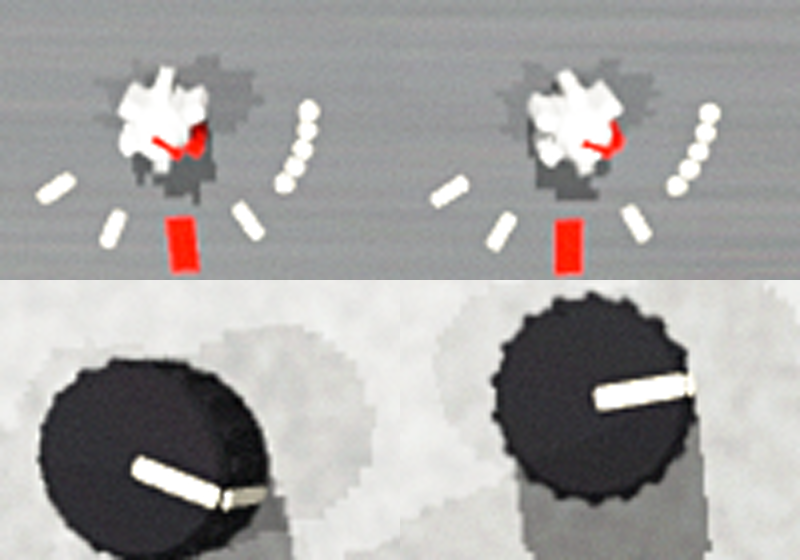

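Emit:
step_arm(
  commands=[
    [[4,-20,-20],[0,0,0]],
    [[8,-40,-45],[0,0,0]],
    [[12,-60,-70],[0,0,0]],
    [[16,-75,-85],[0,0,0]],
    [[16,-80,-91],[0,0,0]],
    [[16,-80,-91],[0,0,0]],
    [[16,-80,-91],[0,0,0]],
    [[16,-80,-91],[0,0,0]],
  ],
)

```text
time: 28.8
eef_pos: [0.6071, 0.1964, 0.1512]
eef_rot: [2.286, 2.154, 0.003]
wrist_force: [0.8, 0.3, -0.3]
gripper_width: 0.775
gripper_force: 0.0
```

Run:
```python
from pl import *
s=st();d=shot('wrist','w8.png')
ax=np.array([[.5466,.2278],[.6658,.2208]])
im=cv2.imread('pics/w8.png');q=[]
for a in ax:
    c=w2px(d,[[*a,.075]])[0];print(c)
    u,v=c.astype(int); q.append(cv2.resize(im[v-40:v+40,u-45:u+45],None,fx=4,fy=4,interpolation=cv2.INTER_CUBIC)); print('org',u-45,v-40)
cv2.imwrite('pics/c8.png',cv2.hconcat(q))
```

```text
t 28.8 p [607.1 196.4 151.2] yaw -0.059 tilt [ 0.002  0.001 -1.   ] F [ 0.8  0.3 -0.3] w 66.2 gf 0.0 j [0.25 0.46 1.48 0.   1.21 0.31]
[207.503002   208.63540403]
org 162 168
[422.07295043 208.26544424]
org 377 168
```

View pics/c8.png

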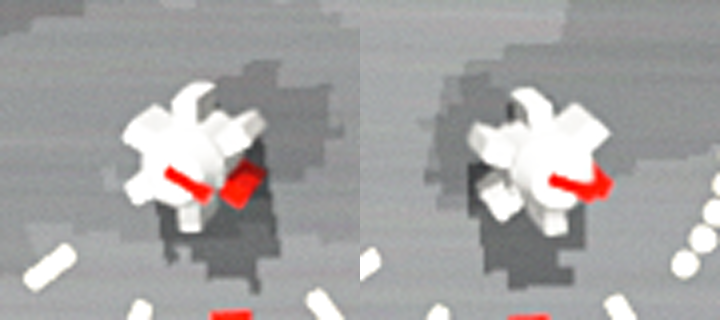

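Run:
```python
from pl import *
from scipy.optimize import least_squares
d=shot('wrist');T=np.array
def fit(tips,org,off,c0):
    px=(T(tips,float)-[off,0]+.5)/4-.5+org
    def f(p):
        a=p[2]-np.arange(6)*np.pi/3
        return (w2px(d,np.c_[p[0]+.009*np.cos(a),p[1]+.009*np.sin(a),np.full(6,.075)])-px).ravel()
    r=least_squares(f,[*c0,-.5],loss='soft_l1');print(r.x.round(4),'rel griddle cw',round(-.0632-r.x[2],3),r.fun.round(1))
# clockwise from red (image: right-down -> down -> left -> up)
fit([(258,180),(190,225),(133,192),(130,130),(195,90),(255,125)],[162,168],0,(.5466,.2278))
fit([(607,182),(553,228),(500,210),(480,140),(520,95),(603,135)],[377,168],360,(.6658,.2208))
for l,o,off in(([(168,170),(211,193)],[162,168],0),([(552,180),(595,192)],[377,168],360)):
    P=px2w(d,(T(l,float)-[off,0]+.5)/4-.5+o,.081);v=P[1]-P[0];print('redline',np.arctan2(v[1],v[0]).round(3),P.round(4).tolist())
# dials from w6: need that pose -> use top-down image of now
```

```text
[ 0.5481  0.2285 -0.5866] rel griddle cw 0.523 [-1.5  2.3  2.3 -1.2  2.1 -0.7  1.3 -0.9 -1.6  1.  -1.9  0.3]
[ 0.6661  0.2204 -0.3598] rel griddle cw 0.297 [-0.6  0.4  0.4 -0.7 -1.2 -0.7  1.3  1.5  4.   1.9 -1.7 -3.3]
redline -0.584 [[0.546, 0.2285, 0.081], [0.5514, 0.2249, 0.081]]
redline -0.33 [[0.6656, 0.2199, 0.081], [0.6715, 0.2178, 0.081]]
```

Emit:
step_arm(
  commands=[
    [[0,0,30],[0,0,0]],
    [[-20,28,50],[0,0,0]],
    [[-45,62,50],[0,0,0]],
    [[-70,97,50],[0,0,0]],
    [[-90,124,50],[0,0,0]],
    [[-97,134,50],[0,0,0]],
    [[-97,134,50],[0,0,0]],
    [[-97,134,50],[0,0,0]],
  ],
  grip=60,
)

```text
time: 29.9
eef_pos: [0.5105, 0.3288, 0.2003]
eef_rot: [2.287, 2.153, 0.0]
wrist_force: [-0.7, 0.0, 0.0]
gripper_width: 0.7
gripper_force: 0.0
```

```bash
cat > dial.py <<'E'
from pl import *
def dials(fn=None,save=None):
    d=shot('wrist',fn);im=cv2.cvtColor(d['pixels'],cv2.COLOR_RGB2BGR);out=[]
    m=cv2.inRange(cv2.cvtColor(im,cv2.COLOR_BGR2HSV),(0,0,0),(180,120,75)); m=cv2.morphologyEx(m,cv2.MORPH_CLOSE,np.ones((9,9)))
    n,l,s,c=cv2.connectedComponentsWithStats(m)
    for i in range(1,n):
        x,y,w,h,a=s[i]
        if a<900 or a>9000 or max(w,h)/min(w,h)>1.6 or x<2 or y<2 or y+h>400: continue
        # silhouette centre ~ axis at mid height
        P=px2w(d,[c[i]],.015)[0]
        roi=cv2.inRange(im,(170,170,170),(255,255,255))
        hull=np.zeros_like(roi);cs,_=cv2.findContours((l==i).astype(np.uint8),0,2);cv2.drawContours(hull,[cv2.convexHull(np.vstack(cs))],-1,255,-1)
        hull=cv2.erode(hull,np.ones((3,3)))
        ys,xs=np.nonzero(hull&roi)
        if len(xs)<10: print('noptr',P,a);continue
        q=px2w(d,np.c_[xs,ys],.03);k=q[:,:2].mean(0)
        tc=P[:2]; v=k-tc
        u=np.linalg.svd(q[:,:2]-k)[2][0]; u=u*np.sign(u@v)
        print('box',s[i],'ctr',P.round(4),'ptr yaw svd',np.arctan2(u[1],u[0]).round(3),'rad',np.arctan2(v[1],v[0]).round(3),np.linalg.norm(v).round(4))
    return d
E
python3 - <<'E'
from dial import *
st();dials('w9.png')
E
```

```text
t 29.9 p [510.5 328.8 200.3] yaw -0.061 tilt [ 0.001 -0.001 -1.   ] F [-0.7  0.   0. ] w 59.8 gf 0.0 j [ 0.5   0.37  1.48 -0.    1.28  0.56]
box [ 357  136   57   58 2484] ctr [0.5654 0.3619 0.015 ] ptr yaw svd 0.091 rad 0.133 0.0097
box [ 224  151   57   57 2418] ctr [0.4576 0.3568 0.015 ] ptr yaw svd -0.443 rad -0.405 0.0111
```

View pics/w9.png

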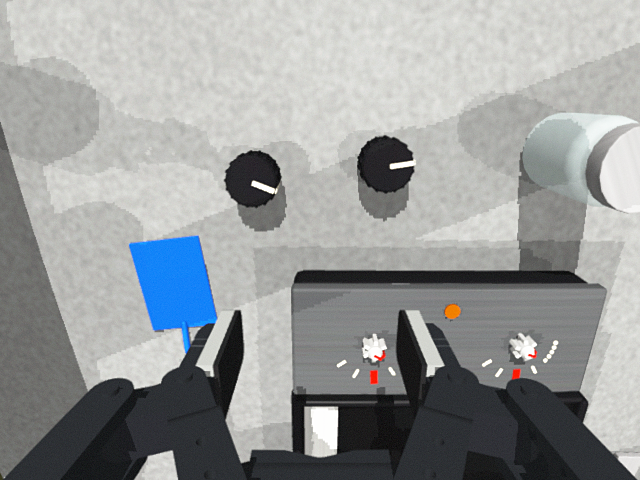

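Emit:
step_arm(
  commands=[
    [[25,15,-20],[0,0,0]],
    [[54,31,-50],[0,0,0]],
    [[54,31,-90],[0,0,0]],
    [[54,31,-135],[0,0,0]],
    [[54,31,-170],[0,0,0]],
    [[54,31,-188],[0,0,0]],
    [[54,31,-196],[0,0,0]],
    [[54,31,-196],[0,0,0]],
  ],
)

```text
time: 30.95
eef_pos: [0.5644, 0.3605, 0.0047]
eef_rot: [2.287, 2.153, 0.001]
wrist_force: [-0.0, 0.6, -0.5]
gripper_width: 0.703
gripper_force: 0.0
```

Emit:
step_arm(
  commands=[
    [[0,0,0],[0,0,0]],
    [[0,0,0],[0,0,0]],
    [[0,0,0],[0,0,0]],
    [[0,0,0],[0,0,0]],
    [[0,0,0],[0,0,0]],
    [[0,0,0],[0,0,0]],
    [[0,0,0],[0,0,0]],
    [[0,0,0],[0,0,0]],
  ],
  grip=0,
  squeeze=20,
)

```text
time: 31.95
eef_pos: [0.5648, 0.3612, 0.0061]
eef_rot: [2.286, 2.153, 0.005]
wrist_force: [0.0, -1.0, 5.7]
gripper_width: 0.465
gripper_force: 20.6
```

Emit:
step_arm(
  commands=[
    [[0,0,0],[0,0,0]],
    [[0,0,0],[0,0,0]],
    [[0,0,0],[0,0,0]],
    [[0,0,0],[0,0,0]],
    [[0,0,15],[0,0,0]],
    [[0,0,35],[0,0,0]],
    [[0,0,50],[0,0,0.15]],
    [[0,0,55],[0,0,0.33]],
  ],
  grip=60,
)

```text
time: 32.95
eef_pos: [0.5648, 0.3612, 0.0619]
eef_rot: [1.894, 2.505, 0.005]
wrist_force: [-0.0, -1.3, 0.1]
gripper_width: 0.699
gripper_force: 0.0
```

Emit:
step_arm(
  commands=[
    [[0,0,0],[0,0,0.18]],
    [[0,0,0],[0,0,0.36]],
    [[0,0,0],[0,0,0.54]],
    [[0,0,0],[0,0,0.72]],
    [[0,0,0],[0,0,0.9]],
    [[0,0,0],[0,0,1.08]],
    [[0,0,0],[0,0,1.24]],
    [[0,0,0],[0,0,1.24]],
  ],
)

```text
time: 33.95
eef_pos: [0.564, 0.3608, 0.0604]
eef_rot: [0.098, 3.139, 0.001]
wrist_force: [0.3, -0.2, 0.5]
gripper_width: 0.705
gripper_force: 0.0
```

Run:
```python
from dial import *
st();dials('w10.png')
```

```text
t 33.95 p [564.  360.8  60.4] yaw 1.508 tilt [ 0.001  0.001 -1.   ] F [ 0.3 -0.2  0.5] w 60.2 gf 0.0 j [ 0.51  0.59  1.5   0.    1.06 -1.  ]
box [ 278  231   91   96 6472] ctr [0.5648 0.362  0.015 ] ptr yaw svd 0.095 rad 0.105 0.0099
```

Emit:
step_arm(
  commands=[
    [[0,0,-15],[0,0,0]],
    [[0,0,-35],[0,0,0]],
    [[0,0,-50],[0,0,0]],
    [[0,0,-56],[0,0,0]],
    [[0,0,-56],[0,0,0]],
    [[0,0,-56],[0,0,0]],
    [[0,0,-56],[0,0,0]],
    [[0,0,-56],[0,0,0]],
  ],
)

```text
time: 35.0
eef_pos: [0.564, 0.3607, 0.0039]
eef_rot: [0.096, 3.139, 0.001]
wrist_force: [0.2, 0.8, 0.2]
gripper_width: 0.7
gripper_force: 0.0
```

Emit:
step_arm(
  commands=[
    [[0,0,0],[0,0,0]],
    [[0,0,0],[0,0,0]],
    [[0,0,0],[0,0,0]],
    [[0,0,0],[0,0,0]],
    [[0,0,0],[0,0,0]],
    [[0,0,0],[0,0,0]],
    [[0,0,0],[0,0,0]],
    [[0,0,0],[0,0,0]],
  ],
  grip=0,
  squeeze=40,
)

```text
time: 36.0
eef_pos: [0.564, 0.3608, 0.0039]
eef_rot: [0.095, 3.139, 0.001]
wrist_force: [-1.1, -1.3, 5.8]
gripper_width: 0.458
gripper_force: 40.7
```

Emit:
step_arm(
  commands=[
    [[0,0,20],[0,0,0]],
    [[0,0,50],[0,0,0]],
    [[0,0,90],[0,0,0]],
    [[0,0,120],[0,0,0]],
    [[20,-30,120],[0,0,-0.1]],
    [[45,-65,120],[0,0,-0.22]],
    [[70,-95,120],[0,0,-0.34]],
    [[80,-115,120],[0,0,-0.45]],
  ],
)

```text
time: 37.0
eef_pos: [0.6448, 0.2437, 0.1225]
eef_rot: [-0.801, -3.038, 0.001]
wrist_force: [-0.3, 0.3, 0.2]
gripper_width: 0.457
gripper_force: 40.4
```

Run:
```python
from dial import *
go(.6659,.2203,.066);d=shot('wrist','w11.png')
P=w2px(d,[[*tool()[1]]])[0];print('tcp px',P)
u,v=P.astype(int);im=cv2.imread('pics/w11.png')
x0,y0=max(u-110,0),max(v-110,0);print('org',x0,y0)
cv2.imwrite('pics/c11.png',cv2.resize(im[y0:y0+170,x0:x0+220],None,fx=3,fy=3,interpolation=cv2.INTER_CUBIC))
```

```text
t 37.0 p [644.8 243.7 122.5] yaw 1.055 tilt [-0.    -0.001 -1.   ] F [-0.3  0.3  0.2] w 39.0 gf 40.4 j [ 0.3   0.55  1.38 -0.    1.21 -0.75]
shift mm [ 21.1 -23.4 -56.5] turn 0
tcp px [315.70815113 327.621228  ]
org 205 217
```

View pics/c11.png

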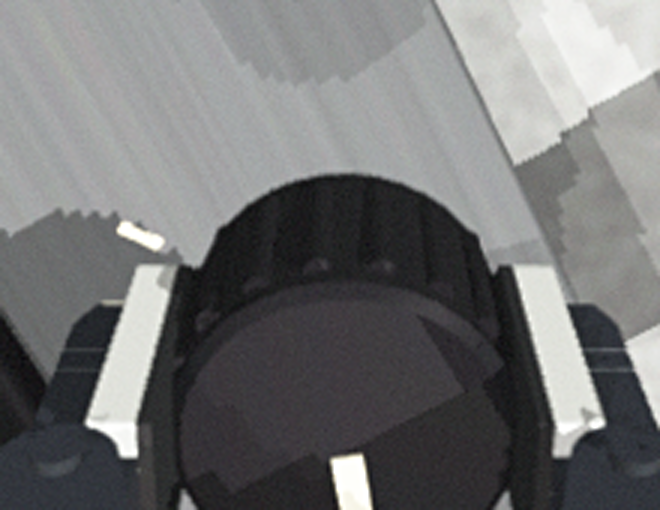

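```bash
cat > ptr.py <<'E'
from pl import *
def ptr(d,z):
    s,p,R,y=tool(); im=d['pixels']
    c=w2px(d,[[p[0],p[1],z]])[0]; m=cv2.inRange(im,(170,170,170),(255,255,255))
    k=np.zeros_like(m);poly=w2px(d,[[p[0]+.0165*np.cos(a),p[1]+.0165*np.sin(a),z] for a in np.linspace(0,6.28,40)])
    cv2.fillConvexPoly(k,poly.astype(np.int32),255)
    n,l,S,C=cv2.connectedComponentsWithStats(m&k);
    if n<2: print('none');return
    i=1+np.argmax(S[1:,4]);ys,xs=np.nonzero(l==i);q=px2w(d,np.c_[xs,ys],z)[:,:2];mu=q.mean(0)
    u=np.linalg.svd(q-mu)[2][0];v=mu-p[:2];u=u*np.sign(u@v)
    perp=np.array([-u[1],u[0]]);print('ptr yaw',np.arctan2(u[1],u[0]).round(3),'rad',np.arctan2(v[1],v[0]).round(3),'n',len(xs),S[i],'axis perp offset mm',(v@perp*1e3).round(1))
E
python3 - <<'E'
from ptr import *
ptr(shot('wrist'),.1486)
E
```

```text
ptr yaw -0.377 rad -0.527 n 296 [316 369  15  29 296] axis perp offset mm -1.5
```

Emit:
step_arm(
  commands=[
    [[10,-11,0],[0,0,0]],
    [[21,-23,0],[0,0,0]],
    [[21,-23,-10],[0,0,0]],
    [[21,-23,-20],[0,0,0]],
    [[21,-23,-27],[0,0,0]],
    [[21,-23,-27],[0,0,0]],
    [[21,-23,-27],[0,0,0]],
    [[21,-23,-27],[0,0,0]],
  ],
)

```text
time: 38.1
eef_pos: [0.665, 0.2228, 0.0968]
eef_rot: [0.793, 3.039, 0.001]
wrist_force: [-0.2, 0.4, -0.6]
gripper_width: 0.458
gripper_force: 40.4
```

Emit:
step_arm(
  commands=[
    [[0,0,-3],[0,0,0]],
    [[0,0,-6],[0,0,0]],
    [[0,0,-9],[0,0,0]],
    [[0,0,-12],[0,0,0]],
    [[0,0,-14],[0,0,0]],
    [[0,0,-16],[0,0,0]],
    [[0,0,-18],[0,0,0]],
    [[0,0,-19],[0,0,0]],
  ],
)

```text
time: 39.1
eef_pos: [0.6656, 0.2217, 0.078]
eef_rot: [0.793, 3.038, -0.001]
wrist_force: [2.1, -5.3, -1.2]
gripper_width: 0.461
gripper_force: 40.7
```

Run:
```python
from h import *
go(.6659,.2203,.068)
```

```text
t 39.1 p [665.6 221.7  78. ] yaw 1.06 tilt [ 0.002 -0.001 -1.   ] F [ 2.1 -5.3 -1.2] w 39.3 gf 40.7 j [ 0.26  0.61  1.4  -0.    1.13 -0.8 ]
shift mm [  0.3  -1.4 -10. ] turn 0
```

Emit:
step_arm(
  commands=[
    [[0,-1,0],[0,0,0]],
    [[0,-2,-1],[0,0,0]],
    [[0,-2,-2],[0,0,0]],
    [[0,-2,-3],[0,0,0]],
    [[0,-2,-4],[0,0,0]],
    [[0,-2,-5],[0,0,0]],
    [[0,-2,-5],[0,0,0]],
    [[0,-2,-5],[0,0,0]],
  ],
)

```text
time: 40.1
eef_pos: [0.6651, 0.2206, 0.0724]
eef_rot: [0.793, 3.039, 0.0]
wrist_force: [4.4, -2.3, 0.5]
gripper_width: 0.456
gripper_force: 41.0
```

Emit:
step_arm(
  commands=[
    [[0,0,-1],[0,0,0]],
    [[0,0,-2],[0,0,0]],
    [[0,0,-3],[0,0,0]],
    [[0,0,-4],[0,0,0]],
    [[0,0,-5],[0,0,0]],
    [[0,0,-6],[0,0,0]],
    [[0,0,-7],[0,0,0]],
    [[0,0,-7],[0,0,0]],
  ],
)

```text
time: 41.1
eef_pos: [0.6652, 0.2205, 0.0679]
eef_rot: [0.793, 3.038, 0.001]
wrist_force: [1.8, -3.5, 13.9]
gripper_width: 0.457
gripper_force: 42.1
```

Emit:
step_arm(
  commands=[
    [[0,0,5],[0,0,0]],
    [[0,0,5],[0,0,0]],
    [[0,0,5],[0,0,0]],
    [[0,0,8],[0,0,0]],
    [[0,0,30],[0,0,0]],
    [[0,0,75],[0,0,0]],
    [[0,0,120],[0,0,0]],
    [[0,0,140],[0,0,0]],
  ],
  grip=57,
)

```text
time: 42.1
eef_pos: [0.666, 0.2211, 0.2088]
eef_rot: [0.792, 3.036, 0.004]
wrist_force: [1.4, 0.0, -0.1]
gripper_width: 0.667
gripper_force: 0.0
```

Emit:
step_arm(
  commands=[
    [[-45,25,0],[0,0,0]],
    [[-90,50,0],[0,0,0]],
    [[-135,80,0],[0,0,0]],
    [[-170,105,0],[0,0,0]],
    [[-195,125,0],[0,0,0]],
    [[-208,134,0],[0,0,0]],
    [[-208,134,0],[0,0,0]],
    [[-208,134,0],[0,0,0]],
  ],
  grip=60,
)

```text
time: 43.1
eef_pos: [0.4577, 0.3541, 0.2053]
eef_rot: [0.794, 3.039, -0.0]
wrist_force: [0.6, -0.4, -0.3]
gripper_width: 0.703
gripper_force: 0.0
```

Run:
```python
from dial import *
st();d=dials('w12.png')
t=shot('top','t12.png');im=cv2.imread('pics/t12.png')[160:300,140:370]
cv2.imwrite('pics/c12.png',cv2.resize(im,None,fx=3,fy=3,interpolation=cv2.INTER_CUBIC))
```

```text
t 43.1 p [457.7 354.1 205.3] yaw 1.059 tilt [ 0.001 -0.    -1.   ] F [ 0.6 -0.4 -0.3] w 60.0 gf 0.0 j [ 0.59  0.33  1.54 -0.    1.27 -0.47]
box [ 297  178   53   56 2267] ctr [0.4584 0.3565 0.015 ] ptr yaw svd -0.448 rad -0.415 0.0095
```

Emit:
step_arm(
  commands=[
    [[0,1,-30],[0,0,0]],
    [[0,1,-70],[0,0,0]],
    [[0,1,-115],[0,0,0]],
    [[0,1,-155],[0,0,0]],
    [[0,1,-180],[0,0,0]],
    [[0,1,-195],[0,0,0]],
    [[0,1,-201],[0,0,0]],
    [[0,1,-201],[0,0,0]],
  ],
)

```text
time: 44.2
eef_pos: [0.4572, 0.3556, 0.0045]
eef_rot: [0.794, 3.039, 0.001]
wrist_force: [0.8, 0.5, 0.3]
gripper_width: 0.702
gripper_force: 0.0
```

Emit:
step_arm(
  commands=[
    [[0,0,0],[0,0,0]],
    [[0,0,0],[0,0,0]],
    [[0,0,0],[0,0,0]],
    [[0,0,0],[0,0,0]],
    [[0,0,0],[0,0,0]],
    [[0,0,0],[0,0,0]],
    [[0,0,0],[0,0,0]],
    [[0,0,0],[0,0,0]],
  ],
  grip=0,
  squeeze=20,
)

```text
time: 45.2
eef_pos: [0.4575, 0.3561, 0.0055]
eef_rot: [0.793, 3.038, 0.003]
wrist_force: [0.1, -0.6, 6.5]
gripper_width: 0.463
gripper_force: 20.8
```

Emit:
step_arm(
  commands=[
    [[0,0,0],[0,0,0]],
    [[0,0,0],[0,0,0]],
    [[0,0,0],[0,0,0]],
    [[0,0,0],[0,0,0]],
    [[0,0,15],[0,0,0]],
    [[0,0,35],[0,0,0]],
    [[0,0,50],[0,0,-0.15]],
    [[0,0,55],[0,0,-0.33]],
  ],
  grip=60,
)

```text
time: 46.2
eef_pos: [0.4576, 0.3562, 0.0616]
eef_rot: [1.29, 2.863, 0.004]
wrist_force: [-0.2, 0.4, 0.1]
gripper_width: 0.703
gripper_force: 0.0
```

Emit:
step_arm(
  commands=[
    [[0,0,0],[0,0,-0.18]],
    [[0,0,0],[0,0,-0.36]],
    [[0,0,0],[0,0,-0.54]],
    [[0,0,0],[0,0,-0.72]],
    [[0,0,0],[0,0,-0.9]],
    [[0,0,0],[0,0,-1.08]],
    [[0,0,0],[0,0,-1.24]],
    [[0,0,0],[0,0,-1.24]],
  ],
)

```text
time: 47.2
eef_pos: [0.4569, 0.3558, 0.0602]
eef_rot: [-2.708, -1.592, -0.002]
wrist_force: [0.1, -0.7, 1.4]
gripper_width: 0.703
gripper_force: 0.0
```

Run:
```python
from dial import *
st();dials('w13.png')
```

```text
t 47.2 p [456.9 355.8  60.2] yaw -0.508 tilt [ 0.001  0.001 -1.   ] F [ 0.1 -0.7  1.4] w 60.1 gf 0.0 j [0.59 0.49 1.71 0.   0.95 1.1 ]
box [ 276  229   88   97 6379] ctr [0.4568 0.3558 0.015 ] ptr yaw svd -0.448 rad -0.429 0.0112
```

Emit:
step_arm(
  commands=[
    [[0,0,-15],[0,0,0]],
    [[0,0,-35],[0,0,0]],
    [[0,0,-50],[0,0,0]],
    [[0,0,-56],[0,0,0]],
    [[0,0,-56],[0,0,0]],
    [[0,0,-56],[0,0,0]],
    [[0,0,-56],[0,0,0]],
    [[0,0,-56],[0,0,0]],
  ],
)

```text
time: 48.25
eef_pos: [0.457, 0.3558, 0.0038]
eef_rot: [-2.71, -1.589, -0.002]
wrist_force: [0.3, -0.5, 0.1]
gripper_width: 0.702
gripper_force: 0.0
```

Emit:
step_arm(
  commands=[
    [[0,0,0],[0,0,0]],
    [[0,0,0],[0,0,0]],
    [[0,0,0],[0,0,0]],
    [[0,0,0],[0,0,0]],
    [[0,0,0],[0,0,0]],
    [[0,0,0],[0,0,0]],
    [[0,0,0],[0,0,0]],
    [[0,0,0],[0,0,0]],
  ],
  grip=0,
  squeeze=40,
)

```text
time: 49.25
eef_pos: [0.4569, 0.3557, 0.0038]
eef_rot: [-2.71, -1.589, -0.001]
wrist_force: [-1.3, -0.3, 5.1]
gripper_width: 0.454
gripper_force: 40.6
```

Emit:
step_arm(
  commands=[
    [[0,0,20],[0,0,0]],
    [[0,0,50],[0,0,0]],
    [[0,0,90],[0,0,0]],
    [[0,0,120],[0,0,0]],
    [[20,-30,120],[0,0,-0.05]],
    [[45,-65,120],[0,0,-0.1]],
    [[65,-95,120],[0,0,-0.145]],
    [[72,-105,120],[0,0,-0.145]],
  ],
)

```text
time: 50.25
eef_pos: [0.5295, 0.2489, 0.1229]
eef_rot: [2.819, 1.386, -0.001]
wrist_force: [-0.8, -0.0, -1.2]
gripper_width: 0.458
gripper_force: 40.4
```

Run:
```python
from ptr import *
go(.547,.2281,.068);ptr(shot('wrist','w14.png'),tool()[1][2]-.004+.03)
```

```text
t 50.25 p [529.5 248.9 122.9] yaw -0.657 tilt [-0. -0. -1.] F [-0.8 -0.  -1.2] w 39.1 gf 40.4 j [ 0.37  0.42  1.63 -0.    1.09  1.02]
shift mm [ 17.5 -20.8 -54.9] turn 0
ptr yaw -0.608 rad -0.57 n 480 [324 355  46  12 480] axis perp offset mm 0.3
```

Emit:
step_arm(
  commands=[
    [[9,-11,0],[0,0,0]],
    [[18,-22,0],[0,0,0.01]],
    [[18,-22,-10],[0,0,0.01]],
    [[18,-22,-20],[0,0,0.01]],
    [[18,-22,-27],[0,0,0.01]],
    [[18,-22,-27],[0,0,0.01]],
    [[18,-22,-27],[0,0,0.01]],
    [[18,-22,-27],[0,0,0.01]],
  ],
)

```text
time: 51.3
eef_pos: [0.5469, 0.2288, 0.0967]
eef_rot: [2.811, 1.403, 0.001]
wrist_force: [-0.0, -0.9, 0.3]
gripper_width: 0.452
gripper_force: 40.4
```

Emit:
step_arm(
  commands=[
    [[0,0,-3],[0,0,0]],
    [[0,0,-6],[0,0,0]],
    [[0,0,-9],[0,0,0]],
    [[0,0,-12],[0,0,0]],
    [[0,0,-14],[0,0,0]],
    [[0,0,-16],[0,0,0]],
    [[0,0,-18],[0,0,0]],
    [[0,0,-19],[0,0,0]],
  ],
)

```text
time: 52.3
eef_pos: [0.5466, 0.2281, 0.0772]
eef_rot: [2.81, 1.403, -0.001]
wrist_force: [-0.5, -2.1, 1.7]
gripper_width: 0.452
gripper_force: 40.5
```

Run:
```python
from h import *
go(.547,.2281,.068)
```

```text
t 52.3 p [546.6 228.1  77.2] yaw -0.645 tilt [-0.    -0.001 -1.   ] F [-0.5 -2.1  1.7] w 38.6 gf 40.5 j [ 0.32  0.48  1.66 -0.    1.    0.97]
shift mm [ 0.4 -0.  -9.2] turn 0
```

Emit:
step_arm(
  commands=[
    [[0,0,-1],[0,0,0]],
    [[0,-1,-2],[0,0,0]],
    [[0,-1,-3],[0,0,0]],
    [[0,-1,-4],[0,0,0]],
    [[0,-1,-5],[0,0,0]],
    [[0,-1,-5],[0,0,0]],
    [[0,-1,-5],[0,0,0]],
    [[0,-1,-5],[0,0,0]],
  ],
)

```text
time: 53.3
eef_pos: [0.5466, 0.2276, 0.0723]
eef_rot: [-2.811, -1.403, 0.0]
wrist_force: [-0.3, 0.1, -0.8]
gripper_width: 0.456
gripper_force: 40.4
```

Emit:
step_arm(
  commands=[
    [[0,0,-1],[0,0,0]],
    [[0,0,-2],[0,0,0]],
    [[0,0,-3],[0,0,0]],
    [[0,0,-4],[0,0,0]],
    [[0,0,-5],[0,0,0]],
    [[0,0,-6],[0,0,0]],
    [[0,0,-7],[0,0,0]],
    [[0,0,-7],[0,0,0]],
  ],
)

```text
time: 54.3
eef_pos: [0.5467, 0.2276, 0.0678]
eef_rot: [2.811, 1.403, 0.002]
wrist_force: [-3.3, -2.3, 15.7]
gripper_width: 0.454
gripper_force: 42.1
```

Emit:
step_arm(
  commands=[
    [[0,0,5],[0,0,0]],
    [[0,0,5],[0,0,0]],
    [[0,0,5],[0,0,0]],
    [[0,0,8],[0,0,0]],
    [[0,0,30],[0,0,0]],
    [[10,20,75],[0,0,0.1]],
    [[30,40,120],[0,0,0.25]],
    [[50,60,170],[0,0,0.4]],
  ],
  grip=57,
)

```text
time: 55.3
eef_pos: [0.5966, 0.2879, 0.2363]
eef_rot: [-2.471, -1.939, 0.002]
wrist_force: [1.7, 0.1, 0.7]
gripper_width: 0.67
gripper_force: 0.0
```

```bash
cat > chk.py <<'E'
from pl import *
import sys
def chk(fn,axs,h=.094):
    s=st();d=shot('wrist',fn);im=d['pixels'];q=[]
    for a in axs:
        m=cv2.inRange(im,(170,170,170),(255,255,255));k=np.zeros_like(m)
        poly=w2px(d,[[a[0]+.019*np.cos(t),a[1]+.019*np.sin(t),h] for t in np.linspace(0,6.28,40)]);cv2.fillConvexPoly(k,poly.astype(np.int32),255)
        n,l,S,C=cv2.connectedComponentsWithStats(m&k)
        c=w2px(d,[[*a,h]])[0].astype(int);b=cv2.copyMakeBorder(cv2.cvtColor(im,cv2.COLOR_RGB2BGR),60,60,60,60,0)
        q.append(cv2.resize(b[c[1]:c[1]+120,c[0]:c[0]+120],None,fx=3.3,fy=3.3,interpolation=cv2.INTER_CUBIC))
        if n<2: print('none',c);continue
        i=1+np.argmax(S[1:,4]);ys,xs=np.nonzero(l==i);w=px2w(d,np.c_[xs,ys],h)[:,:2];mu=w.mean(0)
        u=np.linalg.svd(w-mu)[2][0];v=mu-a;u=u*np.sign(u@v)
        print('ptr yaw',np.arctan2(u[1],u[0]).round(3),'rad',np.arctan2(v[1],v[0]).round(3),'len',np.ptp(w@u).round(4),'cw from griddle x',(-.0645-np.arctan2(u[1],u[0])).round(3))
    cv2.imwrite('pics/c_'+fn,cv2.hconcat(q))
A=np.array([[.5466,.2277],[.6653,.2205]])
E
python3 - <<'E'
from chk import *
chk('w15.png',A)
E
```

```text
t 55.3 p [596.6 287.9 236.3] yaw -0.24 tilt [-0.001 -0.    -1.   ] F [1.7 0.1 0.7] w 57.2 gf 0.0 j [ 0.39  0.43  1.3  -0.    1.41  0.63]
ptr yaw -0.585 rad -0.557 len 0.0173 cw from griddle x 0.521
ptr yaw -0.362 rad -0.401 len 0.0169 cw from griddle x 0.298
```

View pics/c_w15.png

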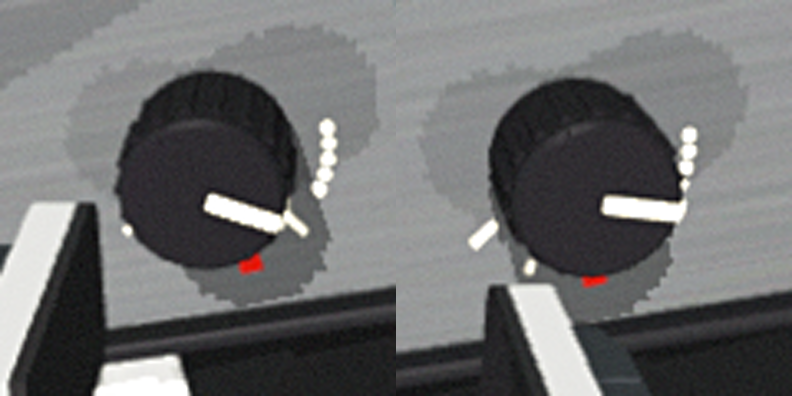

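Emit:
step_arm(
  commands=[
    [[-25,-30,-20],[0,0,0]],
    [[-50,-60,-50],[0,0,0]],
    [[-50,-60,-90],[0,0,0]],
    [[-50,-60,-125],[0,0,0]],
    [[-50,-60,-150],[0,0,0]],
    [[-50,-60,-162],[0,0,0]],
    [[-50,-60,-165],[0,0,0]],
    [[-50,-60,-165],[0,0,0]],
  ],
)

```text
time: 56.35
eef_pos: [0.5473, 0.2278, 0.0709]
eef_rot: [2.476, 1.933, 0.002]
wrist_force: [-0.1, 0.6, -0.1]
gripper_width: 0.666
gripper_force: 0.0
```

Emit:
step_arm(
  commands=[
    [[0,0,0],[0,0,0]],
    [[0,0,0],[0,0,0]],
    [[0,0,0],[0,0,0]],
    [[0,0,0],[0,0,0]],
    [[0,0,0],[0,0,0]],
    [[0,0,0],[0,0,0]],
    [[0,0,0],[0,0,0]],
    [[0,0,0],[0,0,0]],
  ],
  grip=0,
  squeeze=40,
)

```text
time: 57.35
eef_pos: [0.5475, 0.2279, 0.0717]
eef_rot: [2.476, 1.933, 0.004]
wrist_force: [-0.7, -0.9, 5.4]
gripper_width: 0.459
gripper_force: 40.6
```

Emit:
step_arm(
  commands=[
    [[0,0,0],[0,0,-0.13]],
    [[0,0,0],[0,0,-0.27]],
    [[0,0,0],[0,0,-0.41]],
    [[0,0,0],[0,0,-0.55]],
    [[0,0,0],[0,0,-0.69]],
    [[0,0,0],[0,0,-0.83]],
    [[0,0,0],[0,0,-0.98]],
    [[0,0,0],[0,0,-0.98]],
  ],
)

```text
time: 58.35
eef_pos: [0.5471, 0.2276, 0.0716]
eef_rot: [-3.095, -0.539, -0.002]
wrist_force: [-1.8, -0.6, 7.0]
gripper_width: 0.457
gripper_force: 40.7
```

Emit:
step_arm(
  commands=[
    [[0,0,0],[0,0,0]],
    [[0,0,0],[0,0,0]],
    [[0,0,0],[0,0,0]],
    [[0,0,3],[0,0,0]],
    [[0,0,30],[0,0,0]],
    [[10,20,75],[0,0,0.18]],
    [[30,40,120],[0,0,0.36]],
    [[50,60,165],[0,0,0.54]],
  ],
  grip=57,
)

```text
time: 59.35
eef_pos: [0.5969, 0.288, 0.237]
eef_rot: [2.835, 1.355, 0.0]
wrist_force: [1.1, 0.1, -0.1]
gripper_width: 0.669
gripper_force: 0.0
```

Emit:
step_arm(
  commands=[
    [[0,0,0],[0,0,0.18]],
    [[0,0,0],[0,0,0.36]],
    [[0,0,0],[0,0,0.44]],
    [[0,0,0],[0,0,0.44]],
    [[0,0,0],[0,0,0.44]],
    [[0,0,0],[0,0,0.44]],
    [[0,0,0],[0,0,0.44]],
    [[0,0,0],[0,0,0.44]],
  ],
)

```text
time: 60.35
eef_pos: [0.5967, 0.2875, 0.2353]
eef_rot: [-2.476, -1.933, 0.0]
wrist_force: [0.4, -0.0, 0.0]
gripper_width: 0.668
gripper_force: 0.0
```

Run:
```python
from chk import *
chk('w16.png',A)
```

```text
t 60.35 p [596.7 287.5 235.3] yaw -0.245 tilt [-0.  0. -1.] F [ 0.4 -0.   0. ] w 57.0 gf 0.0 j [0.39 0.43 1.31 0.   1.41 0.63]
ptr yaw -1.567 rad -1.547 len 0.0174 cw from griddle x 1.503
ptr yaw -0.374 rad -0.401 len 0.0168 cw from griddle x 0.309
```

Emit:
step_arm(
  commands=[
    [[35,-33,-20],[0,0,0]],
    [[69,-67,-50],[0,0,0]],
    [[69,-67,-90],[0,0,0]],
    [[69,-67,-125],[0,0,0]],
    [[69,-67,-150],[0,0,0]],
    [[69,-67,-162],[0,0,0]],
    [[69,-67,-165],[0,0,0]],
    [[69,-67,-165],[0,0,0]],
  ],
)

```text
time: 61.4
eef_pos: [0.6664, 0.2209, 0.0712]
eef_rot: [2.476, 1.933, 0.002]
wrist_force: [-0.6, -0.2, -0.6]
gripper_width: 0.669
gripper_force: 0.0
```

Emit:
step_arm(
  commands=[
    [[0,0,0],[0,0,0]],
    [[0,0,0],[0,0,0]],
    [[0,0,0],[0,0,0]],
    [[0,0,0],[0,0,0]],
    [[0,0,0],[0,0,0]],
    [[0,0,0],[0,0,0]],
    [[0,0,0],[0,0,0]],
    [[0,0,0],[0,0,0]],
  ],
  grip=0,
  squeeze=40,
)

```text
time: 62.4
eef_pos: [0.6668, 0.221, 0.072]
eef_rot: [2.475, 1.933, 0.005]
wrist_force: [0.2, -0.3, 6.7]
gripper_width: 0.456
gripper_force: 40.8
```

Emit:
step_arm(
  commands=[
    [[0,0,0],[0,0,-0.17]],
    [[0,0,0],[0,0,-0.34]],
    [[0,0,0],[0,0,-0.51]],
    [[0,0,0],[0,0,-0.68]],
    [[0,0,0],[0,0,-0.85]],
    [[0,0,0],[0,0,-1.02]],
    [[0,0,0],[0,0,-1.2]],
    [[0,0,0],[0,0,-1.2]],
  ],
)

```text
time: 63.4
eef_pos: [0.6676, 0.2201, 0.072]
eef_rot: [3.135, 0.195, 0.007]
wrist_force: [1.0, -1.9, 4.9]
gripper_width: 0.453
gripper_force: 40.7
```

Emit:
step_arm(
  commands=[
    [[0,0,0],[0,0,0]],
    [[0,0,0],[0,0,0]],
    [[0,0,0],[0,0,0]],
    [[0,0,3],[0,0,0]],
    [[0,0,30],[0,0,0]],
    [[-15,20,75],[0,0,0.18]],
    [[-40,45,120],[0,0,0.36]],
    [[-69,67,165],[0,0,0.54]],
  ],
  grip=57,
)

```text
time: 64.4
eef_pos: [0.5962, 0.2882, 0.2367]
eef_rot: [-2.966, -1.035, -0.0]
wrist_force: [-0.3, 0.6, 0.6]
gripper_width: 0.668
gripper_force: 0.0
```

Emit:
step_arm(
  commands=[
    [[0,0,0],[0,0,0.18]],
    [[0,0,0],[0,0,0.36]],
    [[0,0,0],[0,0,0.54]],
    [[0,0,0],[0,0,0.66]],
    [[0,0,0],[0,0,0.66]],
    [[0,0,0],[0,0,0.66]],
    [[0,0,0],[0,0,0.66]],
    [[0,0,0],[0,0,0.66]],
  ],
)

```text
time: 65.4
eef_pos: [0.5967, 0.2876, 0.2353]
eef_rot: [-2.477, -1.933, 0.0]
wrist_force: [-0.3, 0.2, -0.2]
gripper_width: 0.666
gripper_force: 0.0
```

Run:
```python
from chk import *
chk('w17.png',A)
t=shot('scene','s17.png')
```

```text
t 65.4 p [596.7 287.6 235.3] yaw -0.246 tilt [-0. -0. -1.] F [-0.3  0.2 -0.2] w 56.9 gf 0.0 j [0.39 0.43 1.31 0.   1.41 0.63]
ptr yaw -1.573 rad -1.548 len 0.0174 cw from griddle x 1.509
ptr yaw -1.551 rad -1.424 len 0.0171 cw from griddle x 1.486
```

View pics/s17.png

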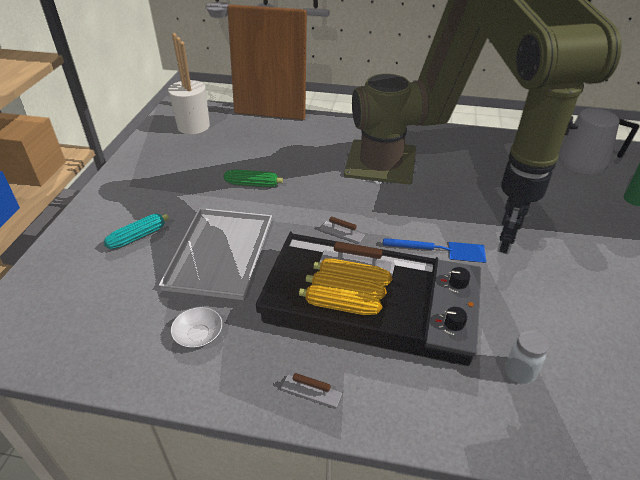

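Both pointers are at the roast marks. The far dial reads about 1 mm off its axis, so I'll re-centre it with a light pinch.

Emit:
step_arm(
  commands=[
    [[34,-33,-20],[0,0,0]],
    [[67,-67,-50],[0,0,0]],
    [[67,-67,-90],[0,0,0]],
    [[67,-67,-125],[0,0,0]],
    [[67,-67,-150],[0,0,0]],
    [[67,-67,-162],[0,0,0]],
    [[67,-67,-166],[0,0,0]],
    [[67,-67,-166],[0,0,0]],
  ],
)

```text
time: 66.5
eef_pos: [0.6643, 0.2208, 0.0701]
eef_rot: [2.476, 1.933, 0.002]
wrist_force: [0.7, -0.1, 0.3]
gripper_width: 0.665
gripper_force: 0.0
```

Emit:
step_arm(
  commands=[
    [[0,0,0],[0,0,0]],
    [[0,0,0],[0,0,0]],
    [[0,0,0],[0,0,0]],
    [[0,0,0],[0,0,0]],
    [[0,0,0],[0,0,0]],
    [[0,0,0],[0,0,0]],
    [[0,0,-2],[0,0,0]],
    [[0,0,-2],[0,0,0]],
  ],
  grip=0,
  squeeze=20,
)

```text
time: 67.5
eef_pos: [0.6665, 0.2209, 0.0713]
eef_rot: [2.474, 1.931, 0.01]
wrist_force: [1.7, -1.9, 14.2]
gripper_width: 0.462
gripper_force: 21.4
```

Emit:
step_arm(
  commands=[
    [[0,0,0],[0,0,0]],
    [[0,0,0],[0,0,0]],
    [[0,0,0],[0,0,0]],
    [[0,0,3],[0,0,0]],
    [[0,0,30],[0,0,0]],
    [[-15,20,75],[0,0,0]],
    [[-40,45,120],[0,0,0]],
    [[-67,67,167],[0,0,0]],
  ],
  grip=57,
)

```text
time: 68.5
eef_pos: [0.5958, 0.2882, 0.2353]
eef_rot: [-2.476, -1.933, 0.001]
wrist_force: [0.8, 1.2, -0.2]
gripper_width: 0.667
gripper_force: 0.0
```

Run:
```python
from chk import *
chk('w18.png',A)
```

```text
t 68.5 p [595.8 288.2 235.3] yaw -0.245 tilt [-0.001 -0.    -1.   ] F [ 0.8  1.2 -0.2] w 57.0 gf 0.0 j [0.39 0.43 1.31 0.   1.41 0.63]
ptr yaw -1.57 rad -1.545 len 0.0179 cw from griddle x 1.505
ptr yaw -1.526 rad -1.418 len 0.0169 cw from griddle x 1.461
```

View pics/c_w18.png

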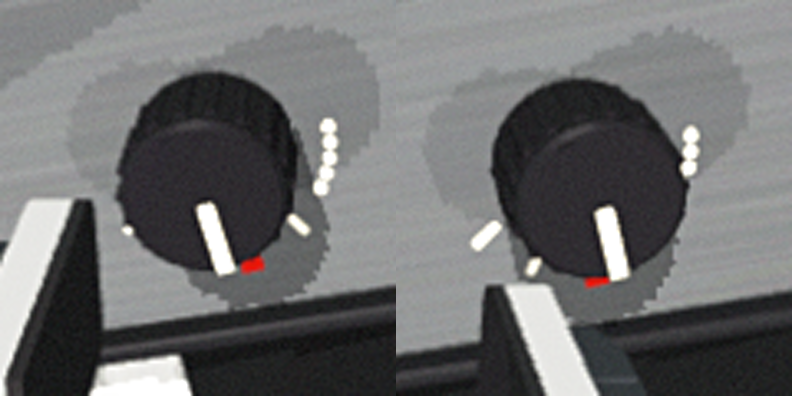

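```bash
python3 -c "
from station import robot
print(robot.close_job())"
```

```text
the job is handed in; nothing more can be done
None
```

I handed the job in, and no verdict came back. In the last pictures the press lies along the low edge with all three cobs resting uphill of it, and both dials are home and meshed with pointers within about 0.04 rad of their roast marks. The salt jar, turner and dish were not touched.

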